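# Glue a drawer frame joint and press it shut in the trigger clamp

## Robot

A 6-joint arm with a two-finger parallel gripper is mounted at the origin on the work surface. World frame = base frame: x ahead of the robot, y to its left, z up, the work surface at z = 0. Lengths are in mm, angles in rad, forces in N, time in s.
With the tool pointing down it reaches from about 375 to 900 mm from the base axis. Payload 3.1 kg.
Tool frame: the origin (TCP) lies on the mounting face of the last link; the fingertips stand 182 mm ahead of it and the grasp point (between the pads) lies 164 mm ahead of it; z points along the fingers, y is the direction in which the jaws open and shut (so a half turn about z gives the same grasp; the last joint's range is limited). The gripper opens to 87 mm and grips with 3 to 60 N. Pads are 19 mm wide; open, the fingers measure 117 mm over their backs; the gripper's body (75 mm by 190 mm) begins 51 mm behind the grasp point.
Start: joints at [0.989, 0.527, 1.433, -0, 1.181, -0.178], TCP at [245.531, 574.728, 404.748] pointing down, gripper open.
Joint ranges: [-3.08, 3.08], [-0.75, 2.2], [0.22, 2.44], [-1.43, 4.57], [0, 2.65], [-2.85, 2.85]. Speed limits (rad/s): [2.79, 2.79, 3.14, 3.14, 3.14, 3.14].

## Interface

Orientations are given as a unit quaternion [w, x, y, z].
In Python, from plant import arm gives the robot as it stands.
- The arm moves only by the tool carry_out, never from a script. Its argument "rows" is a list of rows, each an object with "slide": the shift along the tool's x, y, z in mm, a list of three; "yaw": the turn about the tool's z in degrees. In form: [{"slide": [tx, ty, tz], "yaw": yaw}, ...]. A call has 1 to 12 rows; each row shifts and turns the commanded pose from where the row before left it, along the tool's axes as they then stand; what a row does not reach is not made up. A row lasts 1/12 s, in which the tool goes at most 41.7 mm and 7.16 degrees, less where a joint would pass 70% of its speed; a pose out of reach is approached as far as the arm can. A call with a gripper value outside its range is refused whole. "fingers" is the finger opening in mm, from 0 to 87, set as the call begins (left out, the last holds). The fingers move at their own pace and stop on an object; "force" is the grip in N (left out, the last holds). Time passes only in rows, so rows that do not move let the fingers close. It gives the time, the measured TCP pose, the force and the opening at its end, in the units of the state.
- arm.get_state(): the state, without advancing time (a new reading comes with each control period).
- arm.camera(name): name is "scene" or "top" or "wrist"; returns a dict with "frame" (384x512x3 uint8, red, green, blue), "fx", "fy", "cx", "cy" (pixels), "eye" and "orientation" of the camera in the world. Camera axes: x right, y down, z forward; pixel columns grow to the right and rows downward; lengths in mm; the calibration is good to about 2 mm. A picture is of the moment at which its call begins. There is no depth.
- arm.sign_off(): hands the job in, once; it reports no verdict.
The state is a dict: "clock": time; "joints": joint angles; "dq": joint speeds; "tau": joint torques, N m; "tool_pos": TCP position; "orientation": TCP orientation; "wrist_force": force on the tool from outside, world axes, zero at the start; "torque": the same for the moment, N m; "grip_width": finger opening in mm.
Only numpy, scipy, OpenCV 4.12 (cv2) and the standard library are available. Lean on these libraries where they do the work, as an engineer would, in place of code of your own. Each camera call takes 0.05 s, during which the arm holds its last target.

## Task

Take the red brush out of its holder, dip its tip well down into the white glue pot, dab the tip on the bare ledge of the dark wooden piece lying in the bench clamp, and stand the brush back in its holder. Then work the green trigger back and forth, pumping the jaw along until its orange pad has pushed the two wooden pieces together and is itself pressed about half-way in, never near fully home; move the jaw only with its trigger. Finish while still holding the trigger pulled with the pad half-way in (the clamp slackens if you let go), and leave the other things on the table where they are.

Things in the scene. Friction and masses are not known exactly. Their poses are not given: they have to be found in the camera images.
- clamp: Trigger bar clamp bolted to the bench. Origin on the bench under the fixed jaw's face; bar along its y, +y from fixed (grey, 68 wide, y -22 to 0, top z 85 mm) to moving jaw (top z 88 mm). Two steel bed rails 30 mm high, x 10 to 34 mm either side, carry the wood. Green trigger at y = -60 mm at rest; fixed black handle at y -107 to -121, 26 mm wide, top z 135 mm. 40 mm free between them at rest.
- trigger_grip (a point): Grip point of the green trigger, moves with it: on the middle of its upright grip, 105 mm above the bench. The grip is 22 mm wide along the clamp's x, 14 mm thick along its y, and stands free from z = 50 to 131 mm; it can be pinched from above across the 22 mm. Axes as the clamp's.
- trigger (a joint): Trigger travel (m): 0 at rest, to 0.022 pulled along the clamp's -y towards the black handle. A 1.5 to 2.6 N spring returns it. A pull carries bar and jaw along 1:1 once the pawl has caught a tooth (every 6 mm: the first 0 to 6 mm may be idle); on the way back the pawl rides over the teeth and the jaw stays. A full pull and return gains 12 to 18 mm.
- bar (a joint): How far bar and moving jaw have closed (m): 0 open, 0.085 most; starts at 0 to 0.015. The free pad's face is (122 mm - this) from the fixed jaw; the joined wood is 68 mm thick, so the pad starts to press at about 0.054. Drag about 3.5 N: with the trigger let go the bar creeps back until the pad pushes no harder than that.
- pad (a joint): How far the orange spring pad is pressed into the moving jaw (m): 0 free, 0.014 fully home. Spring 1 N per mm, so half-way in (0.007) is 7 N on the wood. Once the wood is joined, each mm of trigger pull presses it in 1 mm.
- pad_face (a point): Centre of the orange pad's face (46 wide, 44 mm high), on the moving jaw; faces the fixed jaw (-y of the clamp). Its two brass pins, going back through the jaw, show its travel.
- rail_piece: Light wooden half of a lap joint, 60 mm (x) wide, 50 mm high, loose on the bed rails against the fixed jaw. Origin: centre of its underside's edge at the fixed jaw; axes as the clamp's. Foot 24 mm thick in y; its upper part (22 to 50 mm up) reaches out to y = 44 mm, overhanging.
- lap_piece: Dark wooden half of the joint, 60 mm wide (x), loose on the bed rails, about 30 mm from its joined place, slightly turned. Origin on its underside below the front of its upper part (y 0 to 24 mm, 50 mm high); y as the clamp's. Towards the light piece a bare ledge, 20 mm high, reaches to y = -19.5 mm. Joined, its origin is 44 mm from rail_piece's along y.
- ledge (a point): Middle of the top face of the dark piece's bare ledge, where the glue goes: a strip 60 mm long (x) and 19.5 mm wide (y), 50 mm above the bench. The gap above it between the light piece's overhang and the dark upper part is about 26 to 34 mm wide at the start and open from above; both rise 30 mm over the ledge.
- brush_grip (a point): Grip point of the upright red brush: on its axis, 130 mm above its tip and 30 mm below its top end. Round handle 14 mm thick. Brush 160 mm long; its z points up from the tip.
- brush_tip (a point): Tip of the brush (centre of the flat end of the stiff 14 mm round bristle head; 16 mm brass collar above it).
- holder: Grey brush block 70 x 70 x 60 mm fixed on the bench, origin under its centre. One round hole 23 mm wide and 50 mm deep at its centre, floor 10 mm above the bench; the brush stands in it tip down.
- holder_hole0 (a point): Centre of the hole's mouth, on top of the block, 60 mm above the bench.
- pot: White open glue pot with two small side handles, loose, 0.3 kg, origin under its centre, 55 mm high, mouth 64 mm wide inside, walls 4 mm, floor about 5 mm thick.
- glue_bottle: Bystander: glue bottle; leave it alone.
- tape_roll: Bystander: tape roll; leave it alone.
- carton: Bystander: brown carton; leave it alone.
- carton_small: Bystander: small white carton; leave it alone.
- screwdriver: Bystander: screwdriver; leave it alone.
- mug: Bystander: blue mug; leave it alone.
- tin: Bystander: tin; leave it alone.
Things that resemble listed ones, but are neither listed nor needed, are in the scene too. Leave any pink or yellow look-alike of the lap_piece alone.

How it is judged:
By the outcome, as a careful person would: the job done as asked, in the order asked, and still so for the second after the job is handed in, while the arm keeps its last pose, push and grip.
It also fails if it takes over 64 s, if anything falls off the work surface, if the arm or the gripper's body presses on something with over 40 N, if the wrist force passes 120 N, or if a joint passes its speed limit or range.

## Working session

There is one attempt and no reset: what is moved stays moved. The work goes in short steps, Python scripts to look and compute and a tool call to move; the robot and the scene stay as the last step left them, time stands still between calls to the robot, and variables do not carry over. Pictures are saved under pics/ and viewed, and the job is handed in when it is done.

Besides the shell and the picture viewer there is one more tool, called after "Call:" by a JSON object that holds its "fn" and its "kwargs", one argument or row to a line. carry_out: Moves the arm, as the interface text tells. Its arguments: {"type":"object","properties":{"rows":{"type":"array"},"fingers":{"type":"number"},"force":{"type":"number"}},"required":["rows"]}

```bash
ls; mkdir -p pics; cat > h.py <<'E'
import numpy as np, cv2, sys, json
from plant import arm
from scipy.spatial.transform import Rotation as R
def rot(q): return R.from_quat([q[1],q[2],q[3],q[0]]).as_matrix()
def shot(name,fn):
    c=arm.camera(name); cv2.imwrite(f'pics/{fn}.png',c['frame'][:,:,::-1])
    json.dump({k:(np.asarray(v).tolist()) for k,v in c.items() if k!='frame'},open(f'pics/{fn}.json','w'))
    return c
def load(fn):
    c=json.load(open(f'pics/{fn}.json')); c['frame']=cv2.imread(f'pics/{fn}.png')[:,:,::-1]; return c
def ray(c,u,v):
    d=rot(c['orientation'])@np.array([(u-c['cx'])/c['fx'],(v-c['cy'])/c['fy'],1]); return np.array(c['eye'],float),d/np.linalg.norm(d)
def onz(c,u,v,z):
    e,d=ray(c,u,v); return e+d*(z-e[2])/d[2]
def proj(c,p):
    q=rot(c['orientation']).T@(np.array(p,float)-np.array(c['eye'])); return q[0]/q[2]*c['fx']+c['cx'],q[1]/q[2]*c['fy']+c['cy']
def two(c1,p1,c2,p2):
    e1,d1=ray(c1,*p1);e2,d2=ray(c2,*p2)
    A=np.stack([d1,-d2],1);t=np.linalg.lstsq(A,e2-e1,rcond=None)[0]
    a=e1+t[0]*d1;b=e2+t[1]*d2; return (a+b)/2,np.linalg.norm(a-b)
def crop(c,u0,v0,u1,v1,s,fn):
    f=c['frame'][v0:v1,u0:u1,::-1]; cv2.imwrite(f'pics/{fn}.png',cv2.resize(f,None,fx=s,fy=s,interpolation=cv2.INTER_CUBIC))
def totool(p): # world delta->tool delta
    s=arm.get_state(); return rot(s['orientation']).T@np.array(p,float)
E
python3 - <<'E'
from h import *
for n in ('scene','top','wrist'):
    c=shot(n,n+'0'); print(n,c['fx'],c['eye'],c['orientation'])
s=arm.get_state(); print(s); print(rot(s['orientation']))
E
```

```text
pics
scene 359.93899892550405 [1359.17348249  152.84037738 1228.20563216] [-0.19547715  0.60017154  0.74014588 -0.23187686]
top 490.2850571566336 [ 299.54984949    6.30536382 1494.92413265] [ 0.06836574 -0.68617651  0.72038434 -0.07439304]
wrist 334.12066175525064 [171.44982001 603.98344263 382.66007873] [0.12436519 0.82489224 0.54545069 0.08105323]
{'clock': 0.15, 'joints': array([ 9.88516557e-01,  5.28241025e-01,  1.43360248e+00,  5.23185780e-06,
        1.18135877e+00, -1.78529529e-01]), 'dq': array([ 0.00070845, -0.00138135, -0.00417002, -0.00076641, -0.00067112,
       -0.00147533]), 'tau': array([ 6.04867382e-04, -4.40427375e+01, -1.76841331e+01,  6.33499213e-02,
        5.52577456e-02, -8.16117017e-05]), 'tool_pos': array([245.38940521, 574.5328819 , 404.00505345]), 'orientation': array([-3.01069501e-04,  2.00507633e-01,  9.79691809e-01, -7.46380153e-04]), 'wrist_force': array([-0.40336207,  0.22194645, -0.37580549]), 'torque': array([0.05307601, 0.0416898 , 0.01749249]), 'grip_width': 87.39986654720414}
[[-9.19593197e-01  3.92870923e-01 -8.89220484e-04]
 [ 3.92871822e-01  9.19592264e-01 -1.34171158e-03]
 [ 2.90600811e-04 -1.58317851e-03 -9.99998705e-01]]
```

View pics/scene0.png

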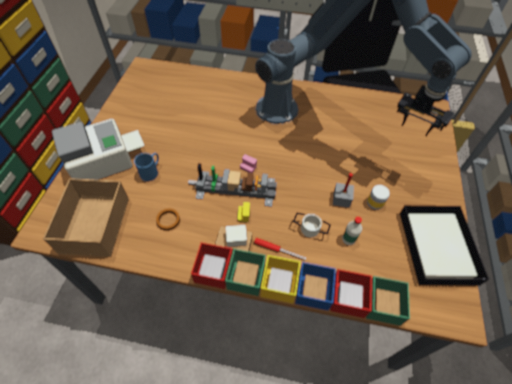

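View pics/top0.png

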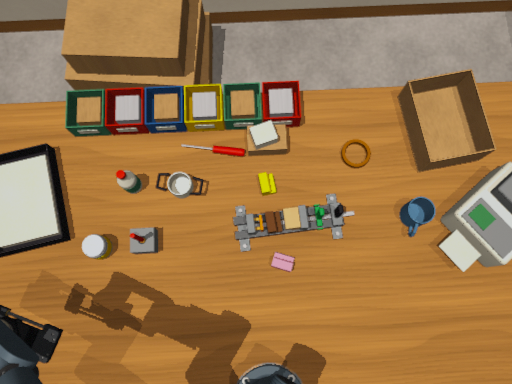

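View pics/wrist0.png

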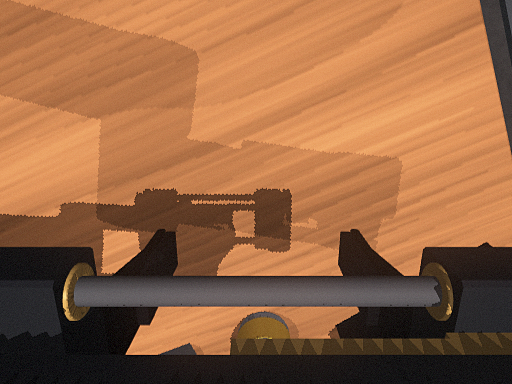

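```bash
python3 - <<'E'
from h import *
t=load('top0');s=load('scene0')
crop(t,225,185,365,260,5.6,'t_clamp'); crop(t,80,150,220,260,5.6,'t_brush')
crop(s,180,140,290,210,7,'s_clamp');crop(s,280,165,400,250,6.5,'s_brush')
E
```

```text
(no output)
```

View pics/t_clamp.png

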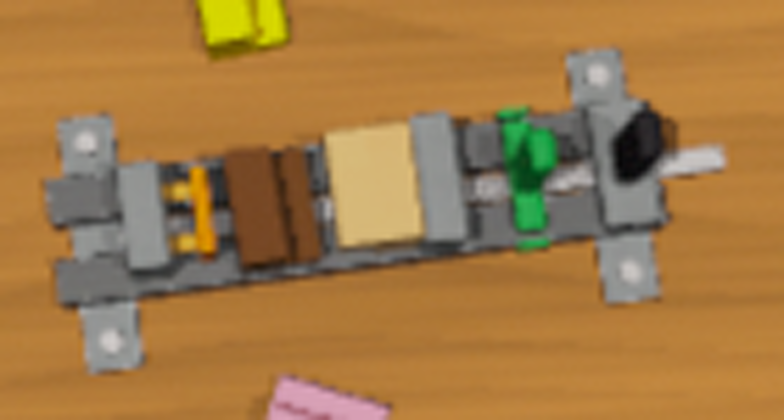

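View pics/t_brush.png

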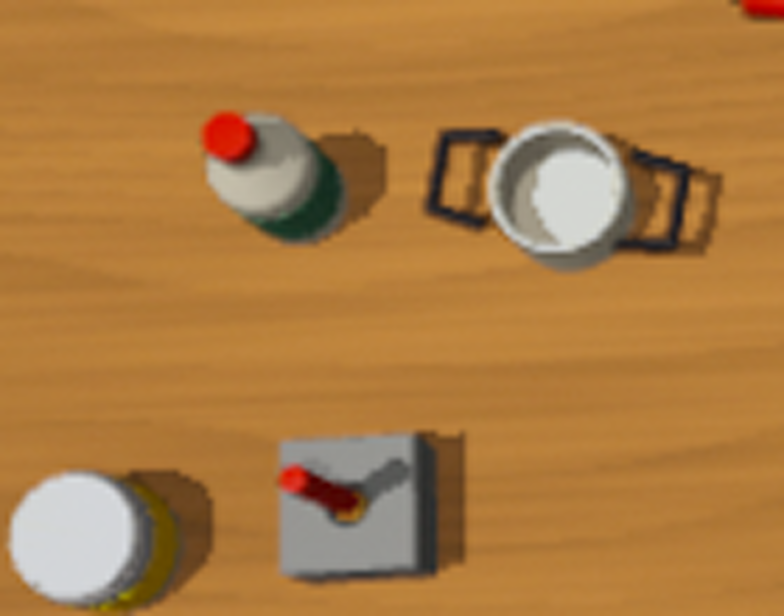

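View pics/s_clamp.png

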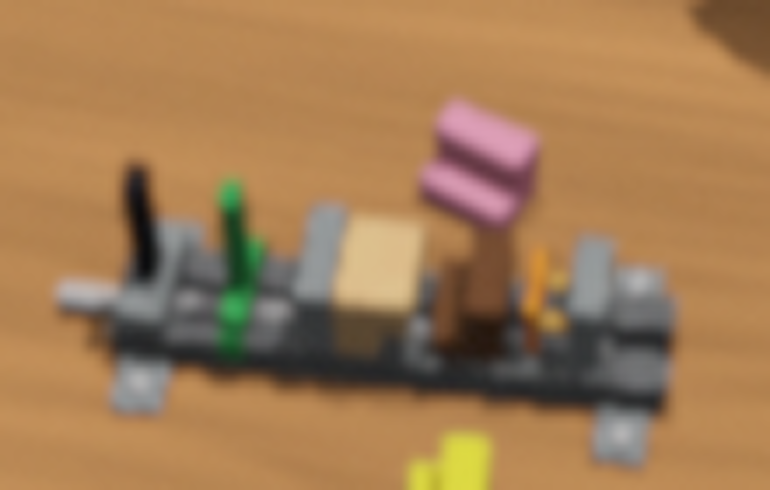

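View pics/s_brush.png

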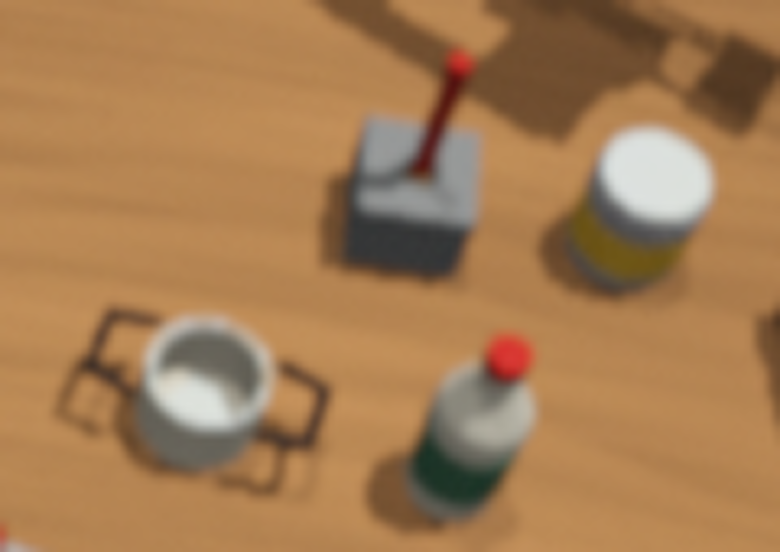

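```bash
python3 - <<'E'
from h import *
np.set_printoptions(precision=1,suppress=True)
t=load('top0');s=load('scene0')
T=lambda x,y,o=(80,150),k=5.6:((x+.5)/k-.5+o[0],(y+.5)/k-.5+o[1])
S=lambda x,y,o=(280,165),k=6.5:((x+.5)/k-.5+o[0],(y+.5)/k-.5+o[1])
print('brushtop',two(t,T(294,478),s,S(460,64)), onz(t,*T(294,478),170),onz(s,*S(460,64),170))
q=[onz(t,*T(*p),60) for p in [(282,440),(415,436),(417,570),(282,578)]]; print('holder',q,np.mean(q,0))
q=[onz(s,*S(*p),60) for p in [(372,116),(480,130),(470,220),(355,208)]]; print('holder s',np.mean(q,0))
print('pot',onz(t,*T(560,188),55),onz(s,*S(209,369),55), onz(s,*S(209,369),60))
C=lambda x,y:T(x,y,(225,185)); D=lambda x,y:S(x,y,(180,140),7)
print('fixed jaw face t',[onz(t,*C(*p),85) for p in [(412,118),(424,242),(450,112),(466,238)]])
print('trigger top', onz(t,*C(541,145),131), two(t,C(541,145),s,D(231,190)))
print('handle top', onz(t,*C(640,130),135), two(t,C(645,120),s,D(136,170)))
print('dark upper',[onz(t,*C(*p),80) for p in [(226,152),(240,265),(272,150),(286,262)]])
print('ledge front',[onz(t,*C(*p),50) for p in [(305,148),(318,258)]])
print('light',[onz(t,*C(*p),80) for p in [(325,130),(405,122),(423,240),(338,246)]])
print('screws', [onz(t,*C(*p),5) for p in [(85,141),(110,342),(597,74),(631,270)]])
E
```

```text
brushtop (array([478.9, 351.5, 165.9]), np.float64(0.41860548949913073)) [478.4 350.2 170. ] [482.3 350.9 170. ]
holder [array([513.6, 385.2,  60. ]), array([512.3, 315.4,  60. ]), array([441.9, 314.6,  60. ]), array([441.2, 384.7,  60. ])] [477.3 350.   60. ]
holder s [477.6 351.1  60. ]
pot [643.8 238.1  55. ] [643.2 241.2  55. ] [646.3 240.8  60. ]
fixed jaw face t [array([ 552.4, -111.8,   85. ]), array([ 487. , -113.9,   85. ]), array([ 554.6, -131.8,   85. ]), array([ 488. , -135.7,   85. ])]
trigger top [ 527.2 -172.   131. ] (array([ 526.8, -171.1,  132.5]), np.float64(1.4339526059415677))
handle top [ 531.8 -221.9  135. ] (array([ 534.6, -222.1,  146.1]), np.float64(1.5078867952444128))
dark upper [array([540., -14.,  80.]), array([480.3, -18.3,  80. ]), array([539.9, -38. ,  80. ]), array([480.7, -42.2,  80. ])]
ledge front [array([545.2, -56.6,  50. ]), array([485.9, -60.3,  50. ])]
light [array([549.1, -66.3,  80. ]), array([ 551.3, -108.4,   80. ]), array([ 488.8, -113.9,   80. ]), array([487.8, -69.6,  80. ])]
screws [array([562.6,  62.2,   5. ]), array([451.4,  53. ,   5. ]), array([ 586.5, -222.4,    5. ]), array([ 476.8, -232.6,    5. ])]
```

Look-alikes: the red things in the top image are the brush in the grey block (132,235)–(142,240), the bottle's red cap (121,174) and the screwdriver (230,151). The brush is the thin rod in the block, confirmed in the crop. The white pot with handles is at (180,184); the white-lidded tin at (94,246) is not it. The dark brown piece in the clamp is at (272,222), with look-alikes in pink (283,262) and yellow (266,183).

I'll turn the tool to the clamp's axes first, then go over the brush.

Call:
{"fn": "carry_out", "kwargs": {
  "rows": [
    {"slide":[0,0,0],"yaw":6.9},
    {"slide":[0,0,0],"yaw":6.9},
    {"slide":[0,0,0],"yaw":6.9},
    {"slide":[0,0,0],"yaw":6.9},
    {"slide":[0,0,0],"yaw":6.9},
    {"slide":[0,0,0],"yaw":6.9},
    {"slide":[0,0,0],"yaw":6.9},
    {"slide":[0,0,0],"yaw":6.9},
    {"slide":[0,0,0],"yaw":6.9}
  ],
  "fingers": 60
}}

```text
clock: 0.9
tool_pos: [245.4, 574.6, 404.3]
orientation: [0.0, 0.679, 0.734, -0.0]
wrist_force: [-0.0, -0.8, 0.7]
grip_width: 60.5
```

Call:
{"fn": "carry_out", "kwargs": {
  "rows": [
    {"slide":[-24.3,21.3,0],"yaw":0},
    {"slide":[-24.3,21.3,0],"yaw":0},
    {"slide":[-24.3,21.3,0],"yaw":0},
    {"slide":[-24.3,21.3,0],"yaw":0},
    {"slide":[-24.3,21.3,0],"yaw":0},
    {"slide":[-24.3,21.3,0],"yaw":0},
    {"slide":[-24.3,21.3,0],"yaw":0},
    {"slide":[-24.3,21.3,0],"yaw":0},
    {"slide":[-24.3,21.3,0],"yaw":0},
    {"slide":[-24.3,21.3,0],"yaw":0},
    {"slide":[0,0,0],"yaw":0},
    {"slide":[0,0,0],"yaw":0}
  ]
}}

```text
clock: 1.9
tool_pos: [479.2, 348.9, 404.4]
orientation: [-0.0, 0.678, 0.735, -0.0]
wrist_force: [-0.4, -0.0, 0.5]
grip_width: 59.7
```

```bash
python3 - <<'E'
from h import *
np.set_printoptions(precision=4,suppress=True)
s=arm.get_state(); print(s['clock'],s['tool_pos'],s['joints'],s['wrist_force']); print(rot(s['orientation']))
shot('wrist','w1'); shot('scene','s1');shot('top','t1')
print(totool(np.array([478.3,350.5,304])-s['tool_pos']))
c=load('w1'); print(proj(c,[478.3,350.5,170]),proj(c,[478.3,350.5,60]), c['eye'])
E
```

```text
1.9 [479.1643 348.9315 404.3681] [0.441  0.4844 1.5162 0.0003 1.1417 0.3612] [-0.3635 -0.0175  0.4788]
[[-0.0795  0.9968 -0.0007]
 [ 0.9968  0.0795 -0.    ]
 [ 0.     -0.0007 -1.    ]]
[  1.6319  -0.607  100.369 ]
(np.float64(255.88437559528126), np.float64(208.4290159342913)) (np.float64(256.4159012760597), np.float64(170.72425675096986)) [473.21405997705233, 427.3154277396692, 383.138481139153]
```

View pics/w1.png

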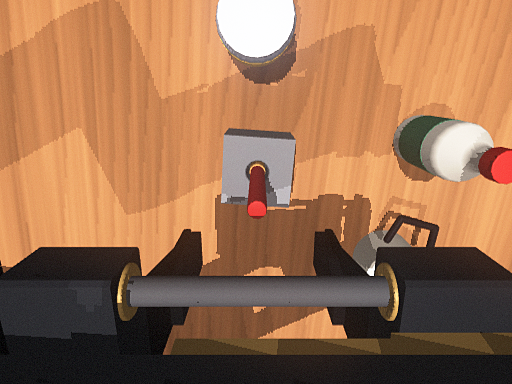

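The picture shows the brush end at (257,209), where the two-view estimate predicted it (256,208), and the block's hole at (257,170). Descending to grasp.

Call:
{"fn": "carry_out", "kwargs": {
  "rows": [
    {"slide":[0.8,-0.5,25],"yaw":0},
    {"slide":[0.8,0,30],"yaw":0},
    {"slide":[0,0,30],"yaw":0},
    {"slide":[0,0,15],"yaw":0},
    {"slide":[0,0,0],"yaw":0}
  ]
}}

```text
clock: 2.47
tool_pos: [474.7, 352.3, 301.0]
orientation: [-0.002, 0.676, 0.737, -0.004]
wrist_force: [-1.0, -0.1, -0.5]
grip_width: 60.0
```

Call:
{"fn": "carry_out", "kwargs": {
  "rows": [
    {"slide":[0,0,0],"yaw":0},
    {"slide":[0,0,0],"yaw":0},
    {"slide":[0,0,0],"yaw":0},
    {"slide":[0,0,0],"yaw":0},
    {"slide":[0,0,0],"yaw":0},
    {"slide":[0,0,0],"yaw":0}
  ],
  "fingers": 0,
  "force": 30
}}

```text
clock: 2.97
tool_pos: [477.5, 351.9, 305.6]
orientation: [0.0, 0.677, 0.736, 0.001]
wrist_force: [0.1, -0.0, -0.1]
grip_width: 28.2
```

```bash
python3 - <<'E'
from h import *
np.set_printoptions(precision=2,suppress=True)
s=arm.get_state(); print(s['clock'],s['tool_pos'],s['wrist_force'],s['grip_width'])
shot('wrist','w2')
E
```

```text
2.9667 [477.48 351.88 305.64] [ 0.08 -0.03 -0.13] 28.224704970377882
```

View pics/w2.png

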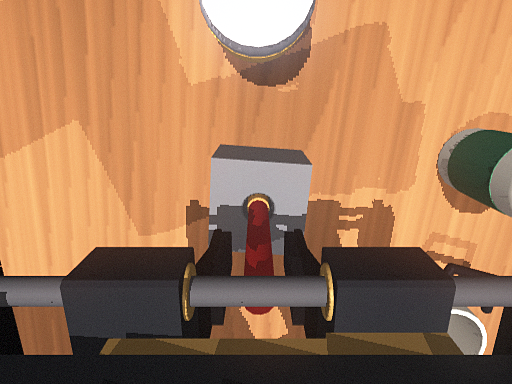

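Brush sits centred between the half-closed fingers, at (258,290). Keep closing.

Call:
{"fn": "carry_out", "kwargs": {
  "rows": [
    {"slide":[0,0,0],"yaw":0},
    {"slide":[0,0,0],"yaw":0},
    {"slide":[0,0,0],"yaw":0},
    {"slide":[0,0,0],"yaw":0},
    {"slide":[0,0,0],"yaw":0}
  ]
}}

```text
clock: 3.43
tool_pos: [477.5, 351.8, 305.0]
orientation: [0.0, 0.677, 0.736, 0.0]
wrist_force: [0.6, -0.4, 2.2]
grip_width: 13.1
```

Call:
{"fn": "carry_out", "kwargs": {
  "rows": [
    {"slide":[0,0,-10],"yaw":0},
    {"slide":[0,0,-25],"yaw":0},
    {"slide":[0,0,-30],"yaw":0},
    {"slide":[0,0,-20],"yaw":0},
    {"slide":[0,0,-5],"yaw":0},
    {"slide":[0,0,0],"yaw":0}
  ]
}}

```text
clock: 3.93
tool_pos: [477.6, 352.0, 396.7]
orientation: [0.001, 0.677, 0.736, 0.002]
wrist_force: [0.6, -0.0, -1.4]
grip_width: 13.3
```

```bash
python3 - <<'E'
from h import *
np.set_printoptions(precision=2,suppress=True)
s=arm.get_state(); print(s['clock'],s['tool_pos'],s['wrist_force'],s['grip_width'])
shot('wrist','w3');t=shot('top','t3');s_=shot('scene','s3')
crop(s_,290,100,400,230,4.5,'s3c')
g=s['tool_pos']-np.array([0,0,164])
print(g, proj(s_,g-[0,0,131.6]),proj(s_,g+[0,0,28.4]))
print('potdelta',totool(np.array([643.5,239.5,0])-s['tool_pos']))
E
```

```text
3.9333 [477.56 352.   396.73] [ 0.64 -0.02 -1.37] 13.286212128666754
[477.56 352.   232.73] (np.float64(346.5961585375744), np.float64(184.35054452219555)) (np.float64(356.68147860182285), np.float64(157.63443184611418))
potdelta [-125.4   157.29  396.39]
```

View pics/w3.png

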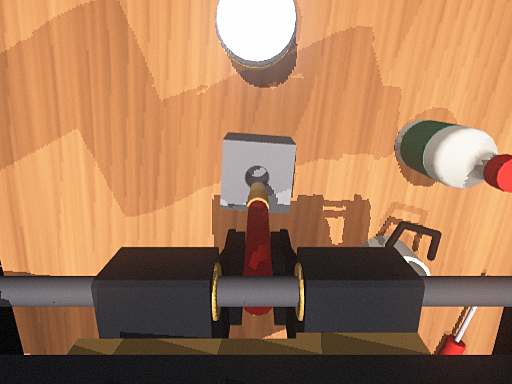

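View pics/s3c.png

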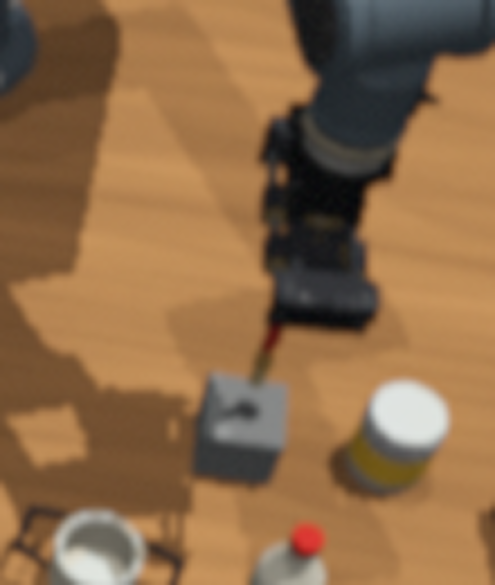

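Call:
{"fn": "carry_out", "kwargs": {
  "rows": [
    {"slide":[-10,12,0],"yaw":0},
    {"slide":[-16,20,0],"yaw":0},
    {"slide":[-17,21,0],"yaw":0},
    {"slide":[-17,21,0],"yaw":0},
    {"slide":[-17,21,0],"yaw":0},
    {"slide":[-17,21,0],"yaw":0},
    {"slide":[-16,20,0],"yaw":0},
    {"slide":[-10,14,0],"yaw":0},
    {"slide":[-5,7,0],"yaw":0},
    {"slide":[0,0,0],"yaw":0},
    {"slide":[0,0,0],"yaw":0}
  ]
}}

```text
clock: 5.0
tool_pos: [644.1, 239.8, 393.4]
orientation: [-0.001, 0.677, 0.736, -0.001]
wrist_force: [0.4, 0.7, -0.2]
grip_width: 13.5
```

```bash
python3 - <<'E'
from h import *
np.set_printoptions(precision=2,suppress=True)
s=arm.get_state(); print(s['clock'],s['tool_pos'],s['wrist_force'],s['grip_width'])
w=shot('wrist','w4')
g=s['tool_pos']-np.array([0,0,164])
print(proj(w,g-[0,0,131.6]),proj(w,[643.5,239.5,55]))
E
```

```text
5.0 [644.1  239.84 393.36] [ 0.37  0.68 -0.17] 13.514136924522747
(np.float64(257.90949423435336), np.float64(185.8663109853095)) (np.float64(257.32739694440045), np.float64(174.09237854350005))
```

View pics/w4.png

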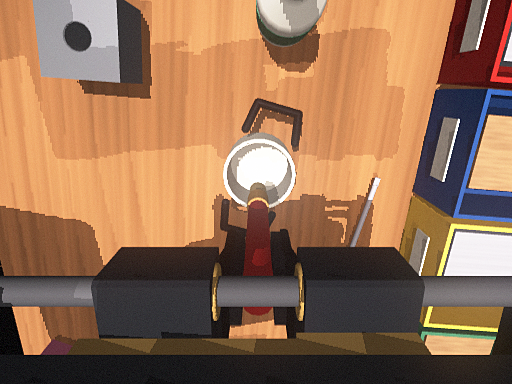

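Tip at (258,187), over the pot's mouth centred at (260,173). Dip.

Call:
{"fn": "carry_out", "kwargs": {
  "rows": [
    {"slide":[0,0,12],"yaw":0},
    {"slide":[0,1,18],"yaw":0},
    {"slide":[0,0,18],"yaw":0},
    {"slide":[0,0,15],"yaw":0},
    {"slide":[0,0,11],"yaw":0},
    {"slide":[0,0,7],"yaw":0},
    {"slide":[0,0,4],"yaw":0},
    {"slide":[0,0,1],"yaw":0},
    {"slide":[0,0,0],"yaw":0},
    {"slide":[0,0,0],"yaw":0},
    {"slide":[0,0,0],"yaw":0}
  ]
}}

```text
clock: 5.97
tool_pos: [645.5, 240.4, 309.8]
orientation: [0.001, 0.677, 0.736, 0.001]
wrist_force: [-0.1, 0.1, -0.4]
grip_width: 12.9
```

```bash
python3 - <<'E'
from h import *
np.set_printoptions(precision=2,suppress=True)
s=arm.get_state(); print(s['clock'],s['tool_pos'],s['wrist_force'],s['grip_width'])
w=shot('wrist','w5'); print(s['tool_pos'][2]-164-131.6)
E
```

```text
5.9667 [645.5  240.43 309.79] [-0.12  0.08 -0.39] 12.939233022047588
14.187651121211758
```

View pics/w5.png

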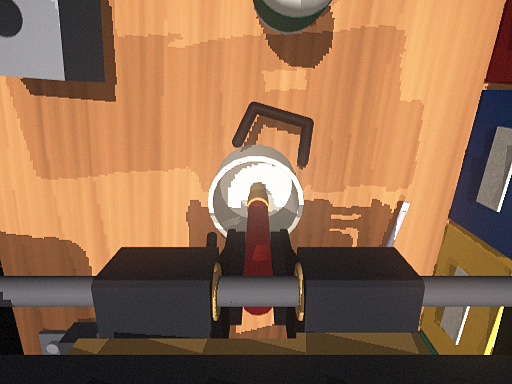

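Brush is inside the pot, tip about 14 mm up. A bit deeper, then out.

Call:
{"fn": "carry_out", "kwargs": {
  "rows": [
    {"slide":[0,0,2],"yaw":0},
    {"slide":[0,0,2],"yaw":0},
    {"slide":[0,0,0],"yaw":0},
    {"slide":[0,0,0],"yaw":0},
    {"slide":[0,0,0],"yaw":0}
  ]
}}

```text
clock: 6.43
tool_pos: [645.2, 240.4, 304.7]
orientation: [-0.0, 0.677, 0.736, -0.0]
wrist_force: [0.1, -0.0, 0.1]
grip_width: 13.3
```

Call:
{"fn": "carry_out", "kwargs": {
  "rows": [
    {"slide":[0,0,-10],"yaw":0},
    {"slide":[0,0,-18],"yaw":0},
    {"slide":[0,0,-25],"yaw":0},
    {"slide":[0,0,-28],"yaw":0},
    {"slide":[0,0,-25],"yaw":0},
    {"slide":[0,0,-15],"yaw":0},
    {"slide":[0,0,-5],"yaw":0},
    {"slide":[0,0,0],"yaw":0}
  ]
}}

```text
clock: 7.1
tool_pos: [645.4, 240.4, 433.4]
orientation: [0.001, 0.677, 0.736, 0.002]
wrist_force: [-0.1, 0.3, -0.7]
grip_width: 13.2
```

```bash
python3 - <<'E'
from h import *
np.set_printoptions(precision=2,suppress=True)
s=arm.get_state(); print(s['clock'],s['tool_pos'],s['wrist_force'],s['grip_width'])
w=shot('wrist','w6'); shot('top','t6')
c=load('t6')
crop(c,225,185,365,260,5.6,'t6c')
E
```

```text
7.1 [645.36 240.45 433.36] [-0.13  0.34 -0.72] 13.156545759445343
```

View pics/w6.png

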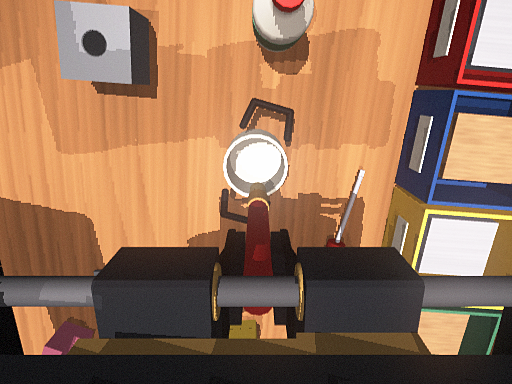

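Brush out of the pot; tip got to about 9 mm above the bench. Now towards the clamp, staying high, to look at the ledge.

Call:
{"fn": "carry_out", "kwargs": {
  "rows": [
    {"slide":[-15,-7,0],"yaw":0},
    {"slide":[-30,-14,0],"yaw":0},
    {"slide":[-34,-16,0],"yaw":0},
    {"slide":[-34,-16,0],"yaw":0},
    {"slide":[-34,-16,0],"yaw":0},
    {"slide":[-34,-16,0],"yaw":0},
    {"slide":[-34,-16,0],"yaw":0},
    {"slide":[-34,-16,0],"yaw":0},
    {"slide":[-34,-16,0],"yaw":0},
    {"slide":[-30,-14,0],"yaw":0},
    {"slide":[-18,-8,0],"yaw":0},
    {"slide":[-7,-4,0],"yaw":0}
  ]
}}

```text
clock: 8.2
tool_pos: [513.6, -112.2, 429.2]
orientation: [-0.001, 0.678, 0.735, -0.001]
wrist_force: [-0.1, 0.8, -0.7]
grip_width: 13.1
```

Call:
{"fn": "carry_out", "kwargs": {
  "rows": [
    {"slide":[0,0,0],"yaw":0},
    {"slide":[0,0,0],"yaw":0},
    {"slide":[0,0,0],"yaw":0}
  ]
}}

```text
clock: 8.45
tool_pos: [515.1, -108.5, 430.2]
orientation: [-0.001, 0.677, 0.736, 0.0]
wrist_force: [0.3, -0.1, 0.0]
grip_width: 13.1
```

```bash
python3 - <<'E'
from h import *
np.set_printoptions(precision=2,suppress=True)
s=arm.get_state(); print(s['clock'],s['tool_pos'],s['wrist_force'],s['grip_width'])
w=shot('wrist','w7'); t=shot('top','t7'); crop(w,150,0,370,250,3,'w7c')
print(w['eye'],proj(w,[513,-49,50]))
E
```

```text
8.45 [ 515.05 -108.54  430.22] [ 0.28 -0.14  0.03] 13.135438854555801
[508.7  -30.16 409.08] (np.float64(260.12953897416435), np.float64(109.14222424370215))
```

View pics/w7.png

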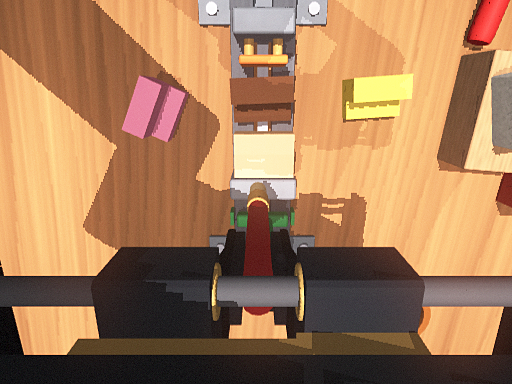

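View pics/w7c.png

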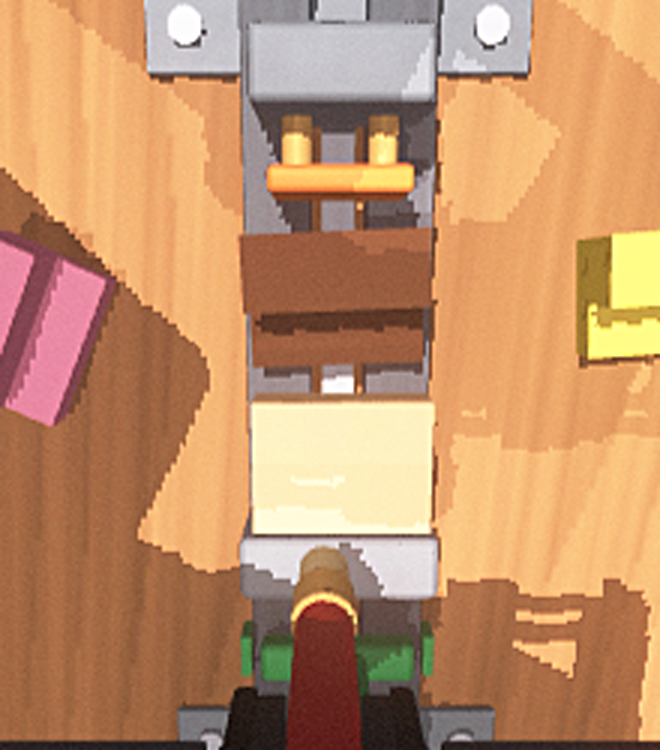

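```bash
python3 - <<'E'
from h import *
np.set_printoptions(precision=1,suppress=True)
w=load('w7'); P=lambda x,y:((x+.5)/3-.5+150,(y+.5)/3-.5)
print('ledge front',onz(w,*P(254,367),50),onz(w,*P(422,361),50))
print('upper front top',onz(w,*P(248,316),80),onz(w,*P(432,303),80))
print('upper back',onz(w,*P(241,238),80),onz(w,*P(436,228),80))
print('light',[onz(w,*P(*p),80) for p in [(252,401),(434,401),(434,534),(254,534)]])
print('fixed jaw',[onz(w,*P(*p),85) for p in [(241,538),(438,538)]])
print('padface top',[onz(w,*P(*p),77) for p in [(268,190),(413,190)]])
print('pad front crop y, jaw front', onz(w,*P(340,103),88))
s=arm.get_state()
g=s['tool_pos']-np.array([0,0,164]); tip=proj(w,g-[0,0,131.6]); print('tip px crop',(tip[0]-150)*3,tip[1]*3, 'collar',)
E
```

```text
ledge front [487.  -64.5  50. ] [545.7 -57.4  50. ]
upper front top [485.9 -45.9  80. ] [543.7 -36.9  80. ]
upper back [482.2 -22.6  80. ] [542.3 -14.5  80. ]
light [array([488.9, -72.5,  80. ]), array([548. , -67.5,  80. ]), array([ 553.2, -111.9,   80. ]), array([ 492.4, -117.1,   80. ])]
fixed jaw [array([ 488.5, -117.5,   85. ]), array([ 554. , -111.9,   85. ])]
padface top [array([489.5,  -7.7,  77. ]), array([534.2,  -3.9,  77. ])]
pad front crop y, jaw front [509.4  17.1  88. ]
tip px crop 321.8463137495811 558.2714458657035 collar
```

Wrist view (crop): the ledge is the strip between rows 312 and 365, from (254,366) to (422,361); pad (340,180); light piece front at row 401. Ledge centre is about (515.5, −51). Moving over it and partway down.

Call:
{"fn": "carry_out", "kwargs": {
  "rows": [
    {"slide":[10,1,0],"yaw":0},
    {"slide":[16,1.5,0],"yaw":0},
    {"slide":[16,1,0],"yaw":0},
    {"slide":[10,1,0],"yaw":0},
    {"slide":[4,0,0],"yaw":0},
    {"slide":[0,0,10],"yaw":0},
    {"slide":[0,0,14],"yaw":0},
    {"slide":[0,0,12],"yaw":0},
    {"slide":[0,0,6],"yaw":0},
    {"slide":[0,0,0],"yaw":0},
    {"slide":[0,0,0],"yaw":0},
    {"slide":[0,0,0],"yaw":0}
  ]
}}

```text
clock: 9.55
tool_pos: [515.0, -53.8, 389.1]
orientation: [0.0, 0.677, 0.736, 0.0]
wrist_force: [0.2, 0.2, -1.3]
grip_width: 13.5
```

```bash
python3 - <<'E'
from h import *
np.set_printoptions(precision=2,suppress=True)
s=arm.get_state(); print(s['clock'],s['tool_pos'],s['wrist_force'],s['grip_width'],s['tool_pos'][2]-295.6)
w=shot('wrist','w8'); crop(w,150,70,370,320,3,'w8c'); t=shot('scene','s8'); crop(t,180,90,300,210,5,'s8c')
E
```

```text
9.55 [514.97 -53.84 389.07] [ 0.25  0.23 -1.26] 13.531690839483662 93.46873572128698
```

View pics/w8c.png

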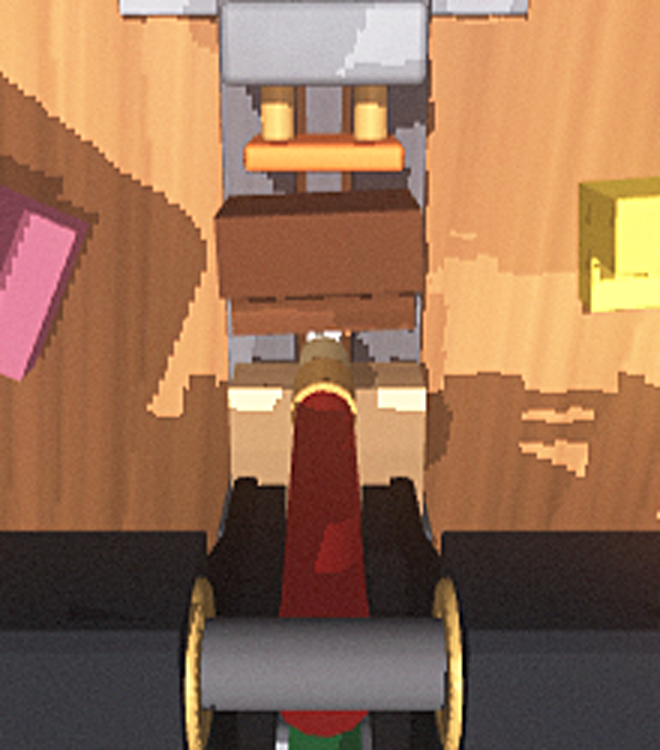

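View pics/s8c.png

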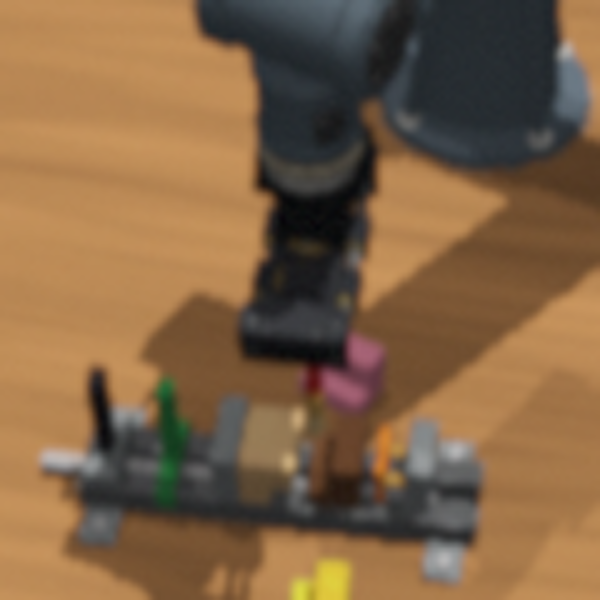

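```bash
python3 - <<'E'
from h import *
np.set_printoptions(precision=1,suppress=True)
w=load('w8'); P=lambda x,y:((x+.5)/3-.5+150,(y+.5)/3-.5+70)
print('ledge front',onz(w,*P(232,334),50),onz(w,*P(415,328),50))
print('upper front top',onz(w,*P(216,296),80),onz(w,*P(427,290),80))
print('light front',onz(w,*P(230,387),80),onz(w,*P(427,387),80))
tip=proj(w,[515,-53.8,93.5]);print('tip',(tip[0]-150)*3,(tip[1]-70)*3)
E
```

```text
ledge front [486.5 -63.9  50. ] [546.2 -56.9  50. ]
upper front top [483.3 -44.4  80. ] [544.9 -37.4  80. ]
light front [489.  -72.2  80. ] [548.3 -67.2  80. ]
tip 319.8000164322753 346.907227071106
```

```bash
python3 - <<'E'
from h import *
np.set_printoptions(precision=1,suppress=True)
w=load('w8'); crop(w,235,160,285,220,12,'w8z')
for v in (181,182,183,184): print(v,onz(w,257,v,93.5))
for p in [(515,-46.8,93.5),(515,-60.8,93.5)]: print(proj(w,p))
t=load('s8'); crop(t,230,155,262,195,15,'s8z')
for z in (93.5,225): print(proj(t,(515,-53.8,z)))
E
```

```text
181 [515.  -49.7  93.5]
182 [515.1 -50.6  93.5]
183 [515.1 -51.4  93.5]
184 [515.2 -52.3  93.5]
(np.float64(257.2865872685981), np.float64(177.7231754788959))
(np.float64(255.92322674781045), np.float64(193.4353330665844))
(np.float64(242.5922029387024), np.float64(175.4829353129204))
(np.float64(242.0998207204863), np.float64(153.67477789671148))
```

View pics/w8z.png

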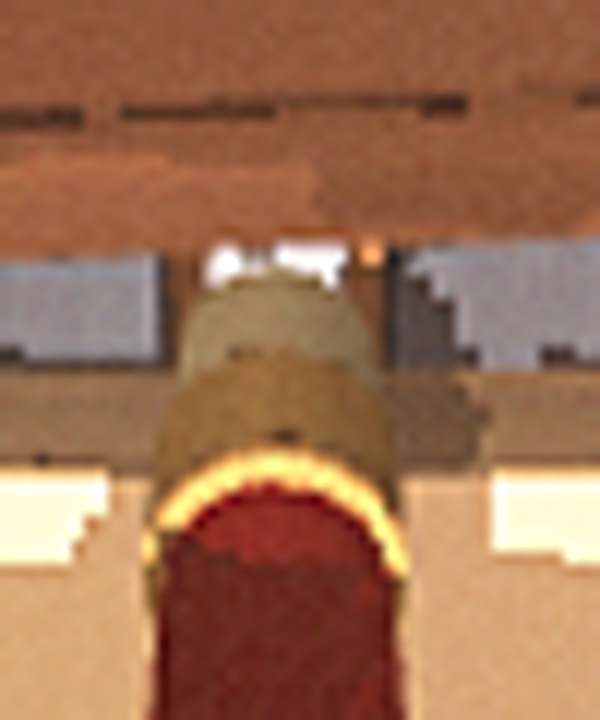

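View pics/s8z.png

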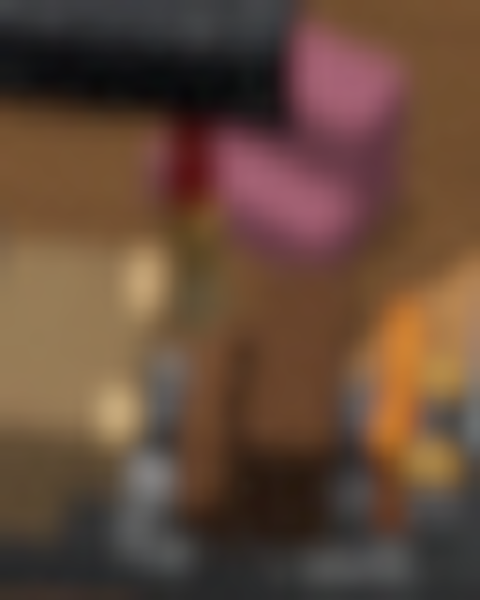

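Call:
{"fn": "carry_out", "kwargs": {
  "rows": [
    {"slide":[2.5,0,0],"yaw":0},
    {"slide":[2,0,6],"yaw":0},
    {"slide":[0,0,10],"yaw":0},
    {"slide":[0,0,10],"yaw":0},
    {"slide":[0,0,6],"yaw":0},
    {"slide":[0,0,2],"yaw":0},
    {"slide":[0,0,0],"yaw":0},
    {"slide":[0,0,0],"yaw":0}
  ]
}}

```text
clock: 10.32
tool_pos: [514.3, -49.1, 354.4]
orientation: [-0.0, 0.677, 0.736, -0.0]
wrist_force: [-0.8, 0.2, -0.2]
grip_width: 13.6
```

```bash
python3 - <<'E'
from h import *
np.set_printoptions(precision=2,suppress=True)
s=arm.get_state(); print(s['clock'],s['tool_pos'],s['wrist_force'],s['grip_width'],s['tool_pos'][2]-295.6)
w=shot('wrist','w9'); crop(w,205,130,315,250,5,'w9c'); t=shot('scene','s9'); crop(t,225,150,265,195,12,'s9c')
p=s['tool_pos'].copy();p[2]-=295.6;print(proj(t,p),proj(w,p+[0,7,0]))
E
```

```text
10.3167 [514.35 -49.08 354.43] [-0.82  0.2  -0.2 ] 13.630136028055755 58.82880678047195
(np.float64(243.8844090258315), np.float64(180.76813023713578)) (np.float64(257.71859596334025), np.float64(177.9889273897319))
```

View pics/w9c.png

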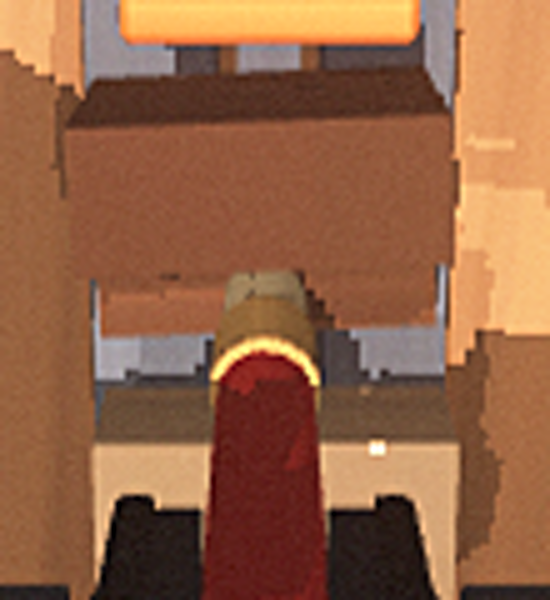

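View pics/s9c.png

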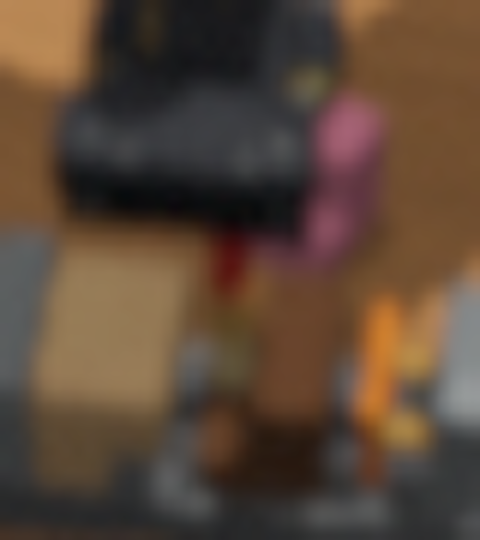

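Brush is over the ledge, with clear gap to the upper part (crop rows 270 vs 297). Lower gently.

Call:
{"fn": "carry_out", "kwargs": {
  "rows": [
    {"slide":[0.5,0,3],"yaw":0},
    {"slide":[0,0,2],"yaw":0},
    {"slide":[0,0,1.5],"yaw":0},
    {"slide":[0,0,1],"yaw":0},
    {"slide":[0,0,0],"yaw":0},
    {"slide":[0,0,0],"yaw":0}
  ]
}}

```text
clock: 10.92
tool_pos: [514.2, -48.5, 347.2]
orientation: [-0.0, 0.677, 0.736, -0.0]
wrist_force: [0.0, -0.5, 0.0]
grip_width: 13.1
```

Call:
{"fn": "carry_out", "kwargs": {
  "rows": [
    {"slide":[0,0,1],"yaw":0},
    {"slide":[0,0,0],"yaw":0},
    {"slide":[0,0,0],"yaw":0}
  ]
}}

```text
clock: 11.17
tool_pos: [514.2, -48.5, 346.2]
orientation: [-0.0, 0.677, 0.736, -0.0]
wrist_force: [0.4, 0.2, -1.1]
grip_width: 13.4
```

Call:
{"fn": "carry_out", "kwargs": {
  "rows": [
    {"slide":[0,0,1],"yaw":0},
    {"slide":[0,0,0],"yaw":0},
    {"slide":[0,0,0],"yaw":0}
  ]
}}

```text
clock: 11.42
tool_pos: [514.2, -48.5, 345.2]
orientation: [-0.0, 0.677, 0.736, -0.0]
wrist_force: [0.2, -0.7, -0.0]
grip_width: 13.1
```

Call:
{"fn": "carry_out", "kwargs": {
  "rows": [
    {"slide":[0,0,1],"yaw":0},
    {"slide":[0,0,0],"yaw":0},
    {"slide":[0,0,0],"yaw":0}
  ]
}}

```text
clock: 11.67
tool_pos: [514.3, -48.5, 344.9]
orientation: [0.0, 0.677, 0.736, 0.0]
wrist_force: [-0.7, -0.1, 5.1]
grip_width: 13.2
```

Call:
{"fn": "carry_out", "kwargs": {
  "rows": [
    {"slide":[0,0,0.7],"yaw":0},
    {"slide":[0,0,0],"yaw":0},
    {"slide":[0,0,0],"yaw":0}
  ]
}}

```text
clock: 11.92
tool_pos: [514.4, -48.5, 344.8]
orientation: [0.001, 0.677, 0.736, 0.0]
wrist_force: [-1.8, 1.1, 9.6]
grip_width: 13.0
```

```bash
python3 - <<'E'
from h import *
np.set_printoptions(precision=2,suppress=True)
s=arm.get_state(); print(s['clock'],s['tool_pos'],s['wrist_force'],s['grip_width'],s['tool_pos'][2]-295.6)
w=shot('wrist','w10'); crop(w,205,130,315,250,5,'w10c'); t=shot('scene','s10'); crop(t,225,150,265,195,12,'s10c')
E
```

```text
11.9167 [514.38 -48.54 344.84] [-1.76  1.08  9.58] 13.039367268199607 49.239792890967635
```

View pics/w10c.png

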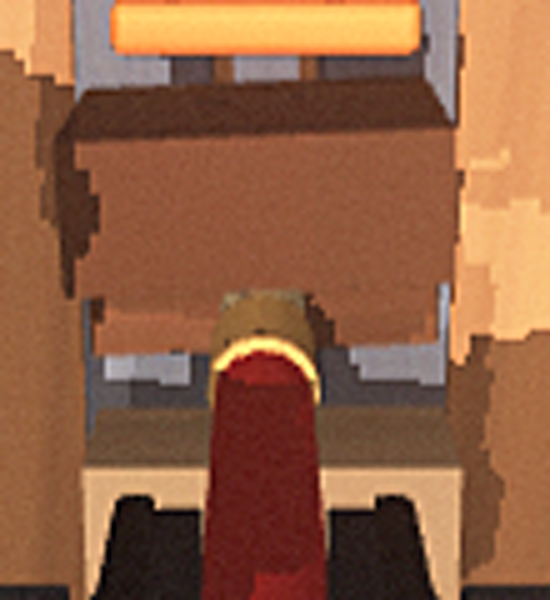

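View pics/s10c.png

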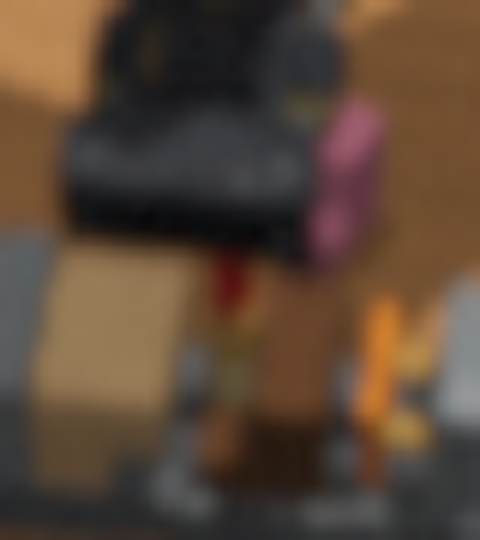

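Contact force ~10 N exactly at the ledge height, with the brush on the ledge in both views. Lift and go back to the holder.

Call:
{"fn": "carry_out", "kwargs": {
  "rows": [
    {"slide":[0,0,-8],"yaw":0},
    {"slide":[0,0,-16],"yaw":0},
    {"slide":[0,0,-22],"yaw":0},
    {"slide":[0,0,-22],"yaw":0},
    {"slide":[0,0,-16],"yaw":0},
    {"slide":[0,0,-8],"yaw":0},
    {"slide":[0,0,0],"yaw":0}
  ]
}}

```text
clock: 12.6
tool_pos: [514.6, -48.6, 437.4]
orientation: [0.002, 0.677, 0.736, 0.001]
wrist_force: [0.2, -0.2, -1.1]
grip_width: 13.1
```

Call:
{"fn": "carry_out", "kwargs": {
  "rows": [
    {"slide":[15,0,0],"yaw":0},
    {"slide":[30,0,0],"yaw":0},
    {"slide":[38,-1,0],"yaw":0},
    {"slide":[40,-1,0],"yaw":0},
    {"slide":[40,-1,0],"yaw":0},
    {"slide":[40,-1,0],"yaw":0},
    {"slide":[40,-1,0],"yaw":0},
    {"slide":[40,0,0],"yaw":0},
    {"slide":[40,0,0],"yaw":0},
    {"slide":[38,0,0],"yaw":0},
    {"slide":[27,0,0],"yaw":0},
    {"slide":[13,0,0],"yaw":0}
  ]
}}

```text
clock: 13.6
tool_pos: [474.8, 353.9, 433.8]
orientation: [-0.001, 0.676, 0.737, -0.001]
wrist_force: [0.1, 0.0, 0.3]
grip_width: 13.5
```

Call:
{"fn": "carry_out", "kwargs": {
  "rows": [
    {"slide":[0,0,0],"yaw":0},
    {"slide":[0,0,10],"yaw":0},
    {"slide":[0,0,15],"yaw":0},
    {"slide":[0,0,10],"yaw":0},
    {"slide":[0,0,5],"yaw":0},
    {"slide":[0,0,0],"yaw":0},
    {"slide":[0,0,0],"yaw":0}
  ]
}}

```text
clock: 14.18
tool_pos: [476.3, 349.7, 395.2]
orientation: [-0.0, 0.678, 0.735, -0.0]
wrist_force: [1.0, -0.5, -0.4]
grip_width: 12.9
```

```bash
python3 - <<'E'
from h import *
np.set_printoptions(precision=2,suppress=True)
s=arm.get_state(); print(s['clock'],s['tool_pos'],s['wrist_force'],s['grip_width'],s['tool_pos'][2]-295.6)
w=shot('wrist','w11'); crop(w,195,110,320,240,5,'w11c')
print('to pick pose',totool(np.array([477.5,351.85,305])-s['tool_pos']))
a=load('w3'); crop(a,195,110,320,240,5,'w3c')
E
```

```text
14.1833 [476.33 349.73 395.17] [ 0.95 -0.53 -0.4 ] 12.939444222585568 99.57474111451512
to pick pose [ 2.01  1.3  90.18]
```

View pics/w11c.png

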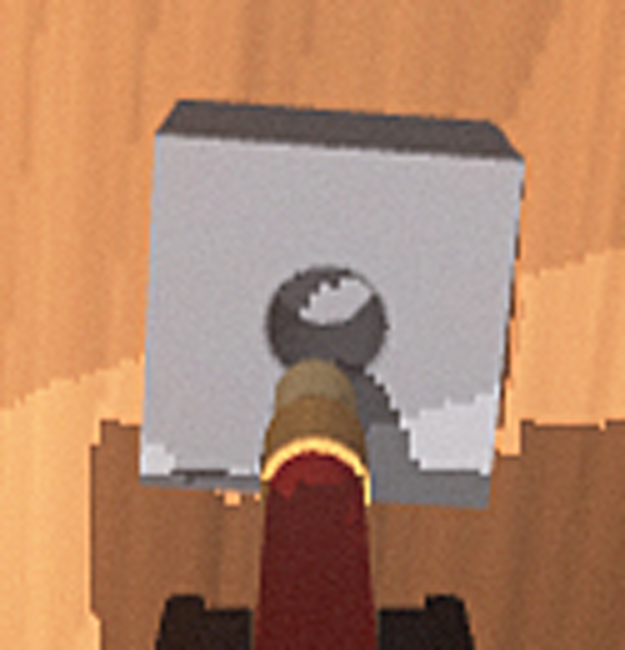

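View pics/w3c.png

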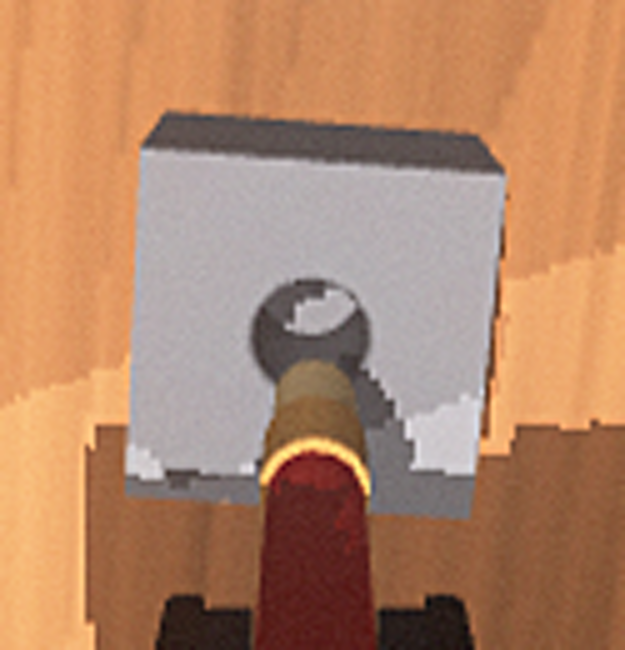

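The hole at crop (326,323) against (311,333) at pick-up: about 2 mm in both x and y of the tool to correct. Then lower.

Call:
{"fn": "carry_out", "kwargs": {
  "rows": [
    {"slide":[2.2,2,0],"yaw":0},
    {"slide":[0,0,8],"yaw":0},
    {"slide":[0,0,12],"yaw":0},
    {"slide":[0,0,10],"yaw":0},
    {"slide":[0,0,4],"yaw":0},
    {"slide":[0,0,0],"yaw":0},
    {"slide":[0,0,0],"yaw":0}
  ]
}}

```text
clock: 14.82
tool_pos: [477.8, 353.1, 361.2]
orientation: [-0.0, 0.677, 0.736, -0.0]
wrist_force: [0.8, 0.0, -0.1]
grip_width: 13.4
```

```bash
python3 - <<'E'
from h import *
np.set_printoptions(precision=2,suppress=True)
s=arm.get_state(); print(s['clock'],s['tool_pos'],s['wrist_force'],s['grip_width'],s['tool_pos'][2]-295.6)
w=shot('wrist','w12'); crop(w,195,110,320,240,5,'w12c')
print('to pick pose',totool(np.array([477.5,351.85,305])-s['tool_pos']))
E
```

```text
14.8167 [477.76 353.14 361.24] [ 0.77  0.01 -0.15] 13.396090391526778 65.64257508821265
to pick pose [-1.28 -0.4  56.24]
```

View pics/w12c.png

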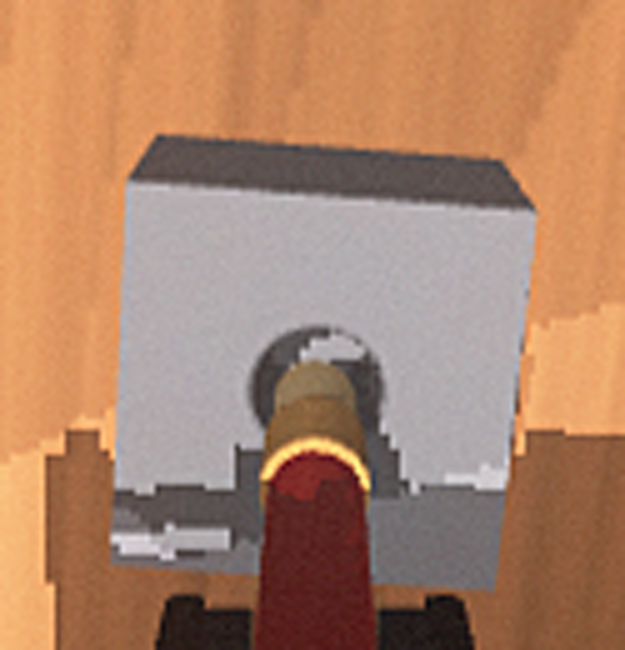

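Tip is just over the mouth and centred within ~1.5 mm. Insert.

Call:
{"fn": "carry_out", "kwargs": {
  "rows": [
    {"slide":[0,0,6],"yaw":0},
    {"slide":[0,0,9],"yaw":0},
    {"slide":[0,0,10],"yaw":0},
    {"slide":[0,0,10],"yaw":0},
    {"slide":[0,0,8],"yaw":0},
    {"slide":[0,0,6],"yaw":0},
    {"slide":[0,0,3],"yaw":0},
    {"slide":[0,0,0],"yaw":0},
    {"slide":[0,0,0],"yaw":0}
  ]
}}

```text
clock: 15.62
tool_pos: [477.9, 353.1, 309.4]
orientation: [-0.0, 0.677, 0.736, -0.0]
wrist_force: [-0.5, -0.2, -1.0]
grip_width: 13.2
```

Call:
{"fn": "carry_out", "kwargs": {
  "rows": [
    {"slide":[0,0,2],"yaw":0},
    {"slide":[0,0,0],"yaw":0},
    {"slide":[0,0,0],"yaw":0}
  ]
}}

```text
clock: 15.87
tool_pos: [477.8, 353.1, 307.9]
orientation: [0.0, 0.677, 0.736, 0.0]
wrist_force: [0.7, 0.4, -1.1]
grip_width: 13.3
```

Call:
{"fn": "carry_out", "kwargs": {
  "rows": [
    {"slide":[0,0,1],"yaw":0},
    {"slide":[0,0,1],"yaw":0},
    {"slide":[0,0,0],"yaw":0},
    {"slide":[0,0,0],"yaw":0}
  ]
}}

```text
clock: 16.2
tool_pos: [477.7, 353.0, 305.5]
orientation: [-0.0, 0.677, 0.736, -0.0]
wrist_force: [-1.1, -0.9, -0.5]
grip_width: 13.7
```

Call:
{"fn": "carry_out", "kwargs": {
  "rows": [
    {"slide":[0,0,0.5],"yaw":0},
    {"slide":[0,0,0.5],"yaw":0},
    {"slide":[0,0,0],"yaw":0}
  ]
}}

```text
clock: 16.45
tool_pos: [477.8, 353.1, 305.0]
orientation: [0.0, 0.677, 0.736, 0.0]
wrist_force: [-1.1, -0.2, 2.6]
grip_width: 13.2
```

Touching the floor (2.6 N). Open and rise.

Call:
{"fn": "carry_out", "kwargs": {
  "rows": [
    {"slide":[0,0,0],"yaw":0},
    {"slide":[0,0,0],"yaw":0},
    {"slide":[0,0,0],"yaw":0},
    {"slide":[0,0,0],"yaw":0},
    {"slide":[0,0,0],"yaw":0},
    {"slide":[0,0,0],"yaw":0}
  ],
  "fingers": 55
}}

```text
clock: 16.95
tool_pos: [477.7, 353.0, 304.4]
orientation: [-0.0, 0.677, 0.736, -0.0]
wrist_force: [0.2, -0.5, 0.7]
grip_width: 45.2
```

Call:
{"fn": "carry_out", "kwargs": {
  "rows": [
    {"slide":[0,0,-10],"yaw":0},
    {"slide":[0,0,-20],"yaw":0},
    {"slide":[0,0,-30],"yaw":0},
    {"slide":[0,0,-30],"yaw":0},
    {"slide":[0,0,-10],"yaw":0},
    {"slide":[0,0,0],"yaw":0}
  ]
}}

```text
clock: 17.45
tool_pos: [478.5, 353.5, 408.5]
orientation: [0.001, 0.677, 0.736, 0.004]
wrist_force: [0.1, 0.4, -0.2]
grip_width: 55.0
```

```bash
python3 - <<'E'
from h import *
np.set_printoptions(precision=2,suppress=True)
s=arm.get_state(); print(s['clock'],s['tool_pos'],s['wrist_force'],s['grip_width'])
w=shot('wrist','w13')
print('trigger',totool(np.array([526,-172,105+164])-s['tool_pos']))
E
```

```text
17.45 [478.46 353.49 408.46] [ 0.08  0.38 -0.16] 54.97884658382846
trigger [-527.8     3.25  138.82]
```

View pics/w13.png

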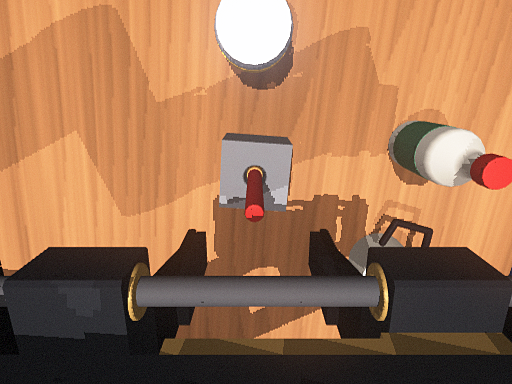

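Brush stands in its hole, end at (255,212). Now to the trigger.

Call:
{"fn": "carry_out", "kwargs": {
  "rows": [
    {"slide":[-15,0,0],"yaw":0},
    {"slide":[-30,0,0],"yaw":0},
    {"slide":[-40,1,0],"yaw":0},
    {"slide":[-41,1,0],"yaw":0},
    {"slide":[-41,1,0],"yaw":0},
    {"slide":[-41,0,0],"yaw":0},
    {"slide":[-41,0,0],"yaw":0},
    {"slide":[-41,0,0],"yaw":0},
    {"slide":[-41,0,0],"yaw":0},
    {"slide":[-41,0,0],"yaw":0},
    {"slide":[-41,0,0],"yaw":0},
    {"slide":[-41,0,0],"yaw":0}
  ]
}}

```text
clock: 18.5
tool_pos: [516.9, -101.6, 402.4]
orientation: [-0.002, 0.677, 0.736, -0.001]
wrist_force: [1.1, -0.8, 0.6]
grip_width: 54.7
```

Call:
{"fn": "carry_out", "kwargs": {
  "rows": [
    {"slide":[-35,0,0],"yaw":0},
    {"slide":[-25,0,0],"yaw":0},
    {"slide":[-10,0,0],"yaw":0},
    {"slide":[0,0,0],"yaw":0},
    {"slide":[0,0,0],"yaw":0},
    {"slide":[0,0,0],"yaw":0}
  ]
}}

```text
clock: 19.0
tool_pos: [523.6, -167.4, 403.6]
orientation: [-0.002, 0.677, 0.736, -0.0]
wrist_force: [0.2, 0.3, 0.1]
grip_width: 54.7
```

```bash
python3 - <<'E'
from h import *
np.set_printoptions(precision=2,suppress=True)
s=arm.get_state(); print(s['clock'],s['tool_pos'],s['wrist_force'],s['grip_width'])
w=shot('wrist','w14'); crop(w,180,20,340,260,2.5,'w14c')
print('trigger',totool(np.array([526,-172,105+164])-s['tool_pos']),proj(w,[526,-172,131]))
t=shot('top','t14');crop(t,225,185,365,260,5.6,'t14c')
E
```

```text
19.0 [ 523.56 -167.42  403.61] [0.21 0.29 0.14] 54.720175209305985
trigger [ -5.     2.29 134.6 ] (np.float64(260.2405959050419), np.float64(200.34244632433487))
```

View pics/w14.png

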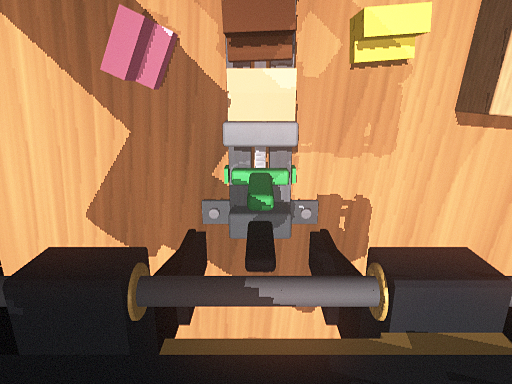

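View pics/w14c.png

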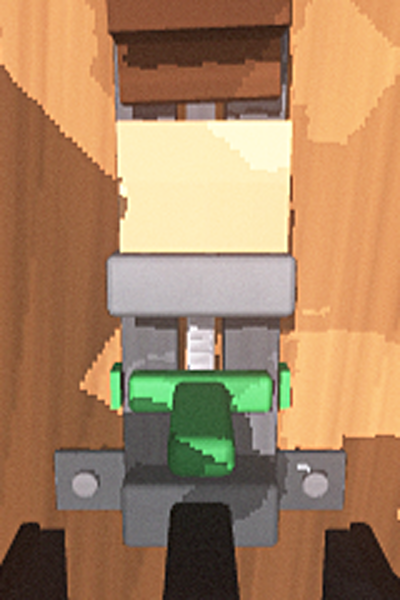

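Trigger top is at (261,202) in the wrist view, predicted (260,200); black handle behind at (260,245). Centre and descend.

Call:
{"fn": "carry_out", "kwargs": {
  "rows": [
    {"slide":[-3,1.5,0],"yaw":0},
    {"slide":[-2,1,12],"yaw":0},
    {"slide":[0,0,22],"yaw":0},
    {"slide":[0,0,28],"yaw":0},
    {"slide":[0,0,28],"yaw":0},
    {"slide":[0,0,22],"yaw":0},
    {"slide":[0,0,12],"yaw":0},
    {"slide":[0,0,6],"yaw":0},
    {"slide":[0,0,0],"yaw":0},
    {"slide":[0,0,0],"yaw":0}
  ]
}}

```text
clock: 19.93
tool_pos: [527.6, -173.4, 274.9]
orientation: [0.0, 0.677, 0.736, 0.0]
wrist_force: [-0.8, 0.1, 0.2]
grip_width: 54.9
```

```bash
python3 - <<'E'
from h import *
np.set_printoptions(precision=2,suppress=True)
s=arm.get_state(); print(s['clock'],s['tool_pos'],s['wrist_force'],s['grip_width'])
w=shot('wrist','w15')
print('trigger',totool(np.array([526,-172,105+164])-s['tool_pos']))
E
```

```text
19.9333 [ 527.57 -173.37  274.93] [-0.78  0.1   0.24] 54.86896449956298
trigger [ 1.5  -1.46  5.93]
```

View pics/w15.png

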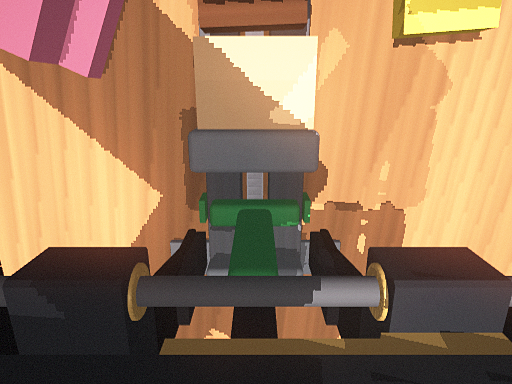

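Call:
{"fn": "carry_out", "kwargs": {
  "rows": [
    {"slide":[1,-1,3],"yaw":0},
    {"slide":[0,0,2],"yaw":0},
    {"slide":[0,0,0],"yaw":0},
    {"slide":[0,0,0],"yaw":0},
    {"slide":[0,0,0],"yaw":0},
    {"slide":[0,0,0],"yaw":0},
    {"slide":[0,0,0],"yaw":0},
    {"slide":[0,0,0],"yaw":0},
    {"slide":[0,0,0],"yaw":0}
  ],
  "fingers": 0,
  "force": 40
}}

```text
clock: 20.73
tool_pos: [525.8, -172.9, 269.7]
orientation: [-0.0, 0.677, 0.736, -0.0]
wrist_force: [-2.8, -0.7, 3.3]
grip_width: 22.0
```

```bash
python3 - <<'E'
from h import *
np.set_printoptions(precision=2,suppress=True)
s=arm.get_state(); print(s['clock'],s['tool_pos'],s['wrist_force'],s['grip_width'])
w=shot('wrist','w16')
c=shot('scene','s16'); crop(c,180,140,290,210,7,'s16c')
c=shot('top','t16');crop(c,225,185,365,260,5.6,'t16c')
E
```

```text
20.7333 [ 525.78 -172.87  269.73] [-2.78 -0.66  3.28] 22.015719851288758
```

View pics/w16.png

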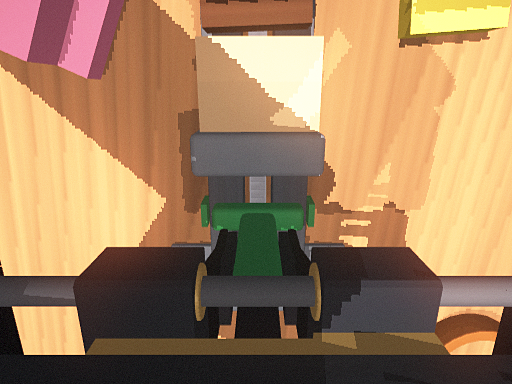

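View pics/t16c.png

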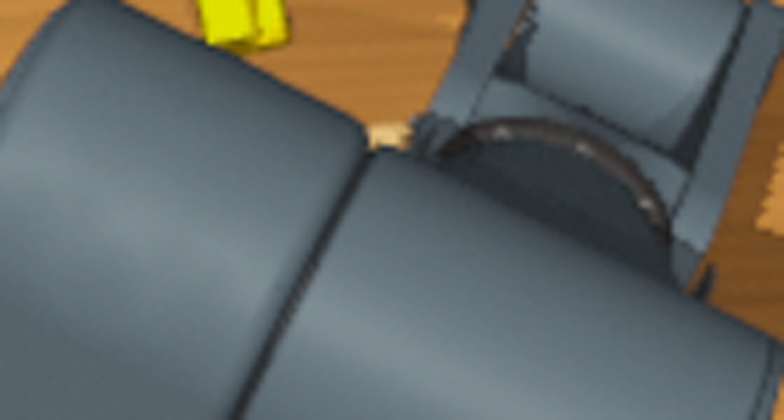

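View pics/s16c.png

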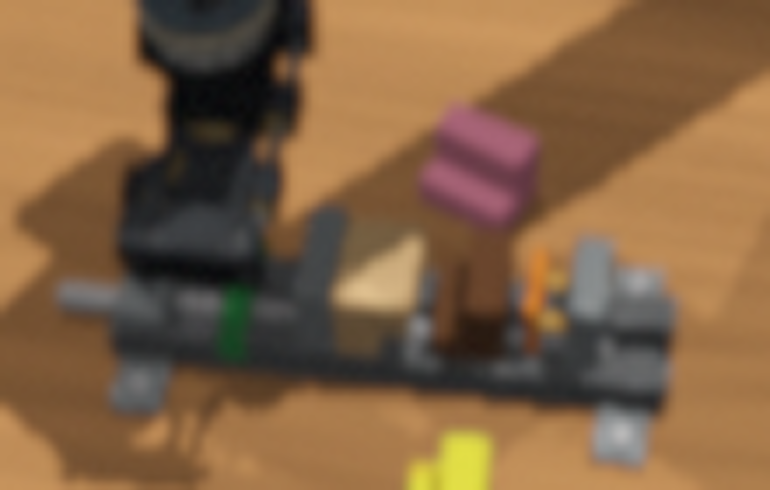

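Trigger gripped (22 mm). First pull, 20 mm along tool −x.

Call:
{"fn": "carry_out", "kwargs": {
  "rows": [
    {"slide":[-2,0,0],"yaw":0},
    {"slide":[-3,0,0],"yaw":0},
    {"slide":[-4,0,0],"yaw":0},
    {"slide":[-4,0,0],"yaw":0},
    {"slide":[-4,0,0],"yaw":0},
    {"slide":[-3,0,0],"yaw":0},
    {"slide":[0,0,0],"yaw":0},
    {"slide":[0,0,0],"yaw":0}
  ]
}}

```text
clock: 21.55
tool_pos: [527.4, -191.6, 269.7]
orientation: [-0.001, 0.677, 0.736, 0.001]
wrist_force: [-3.5, 4.3, 5.9]
grip_width: 21.2
```

```bash
cat > look.py <<'E'
from h import *
np.set_printoptions(precision=2,suppress=True)
n=sys.argv[1]
s=arm.get_state(); Rm=rot(s['orientation']); d=s['tool_pos']-np.array([525.78,-172.87,269.73])
print(s['clock'],'along clamp y',d@np.array([-.0837,.9965,0]),'dz',d[2],'F tool',Rm.T@s['wrist_force'],s['grip_width'])
c=shot('scene','s'+n); crop(c,180,140,290,210,7,'s'+n+'c')
hsv=cv2.cvtColor(c['frame'],cv2.COLOR_RGB2HSV)
m=cv2.inRange(hsv,(8,140,100),(18,255,255)); m[:170]=0;m[200:]=0;m[:,:225]=0;m[:,270:]=0
k,l,st,ce=cv2.connectedComponentsWithStats(m)
print([(st[i].tolist(),ce[i]) for i in range(1,k) if st[i][4]>4])
E
python3 look.py 17
```

```text
21.55 along clamp y -18.81279209822417 dz -0.013101584520597953 F tool [ 4.58 -3.15 -5.88] 21.168282014549067
[([235, 170, 24, 18, 155], array([249.57, 176.9 ])), ([265, 175, 2, 5, 5], array([265.8, 177. ])), ([225, 195, 39, 5, 100], array([240.48, 197.7 ]))]
```

View pics/s17c.png

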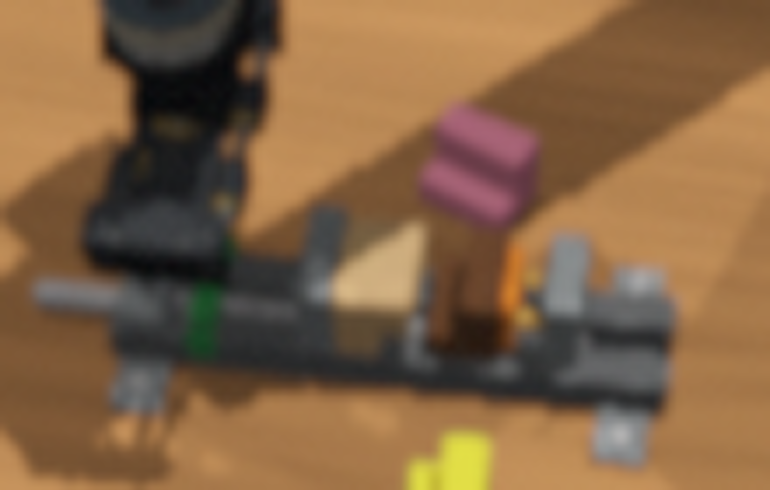

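The jaw came along (crop 592→568) and the pad reached the dark piece. Return stroke.

Call:
{"fn": "carry_out", "kwargs": {
  "rows": [
    {"slide":[3,0,0],"yaw":0},
    {"slide":[4,0,0],"yaw":0},
    {"slide":[4,0,0],"yaw":0},
    {"slide":[4,0,0],"yaw":0},
    {"slide":[4,0,0],"yaw":0},
    {"slide":[1,0,0],"yaw":0},
    {"slide":[0,0,0],"yaw":0},
    {"slide":[0,0,0],"yaw":0}
  ]
}}

```text
clock: 22.27
tool_pos: [525.8, -172.8, 269.7]
orientation: [-0.0, 0.677, 0.736, -0.0]
wrist_force: [-5.3, -1.1, 4.5]
grip_width: 21.7
```

```bash
python3 look.py 18
```

```text
22.2667 along clamp y 0.019125833935437347 dz -0.024292664458982927 F tool [-0.64 -5.39 -4.53] 21.719432031348614
[([233, 170, 30, 18, 165], array([249.74, 176.67])), ([265, 173, 3, 7, 9], array([266.22, 175.89])), ([225, 195, 39, 5, 105], array([240.12, 197.71]))]
```

View pics/s18c.png

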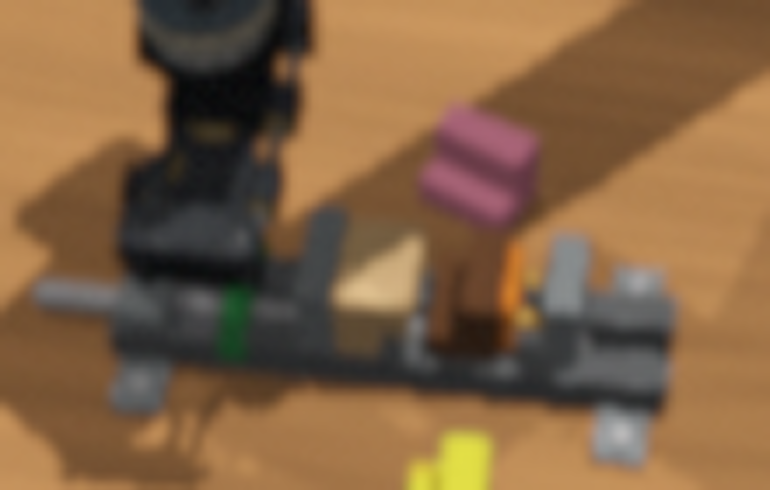

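Call:
{"fn": "carry_out", "kwargs": {
  "rows": [
    {"slide":[-2,0,0],"yaw":0},
    {"slide":[-3,0,0],"yaw":0},
    {"slide":[-4,0,0],"yaw":0},
    {"slide":[-4,0,0],"yaw":0},
    {"slide":[-4,0,0],"yaw":0},
    {"slide":[-3,0,0],"yaw":0},
    {"slide":[0,0,0],"yaw":0},
    {"slide":[0,0,0],"yaw":0}
  ]
}}

```text
clock: 22.98
tool_pos: [527.4, -191.6, 269.7]
orientation: [-0.001, 0.677, 0.736, 0.001]
wrist_force: [-2.8, 5.2, 6.4]
grip_width: 21.6
```

```bash
python3 look.py 19
```

```text
22.9833 along clamp y -18.784388189724474 dz -0.02766713218204586 F tool [ 5.43 -2.4  -6.43] 21.601441673173298
[([233, 170, 8, 1, 8], array([236.5, 170. ])), ([242, 171, 11, 16, 109], array([246.55, 178.13])), ([261, 172, 6, 8, 29], array([263.21, 176.17])), ([225, 195, 39, 5, 104], array([240.6, 197.7]))]
```

View pics/s19c.png

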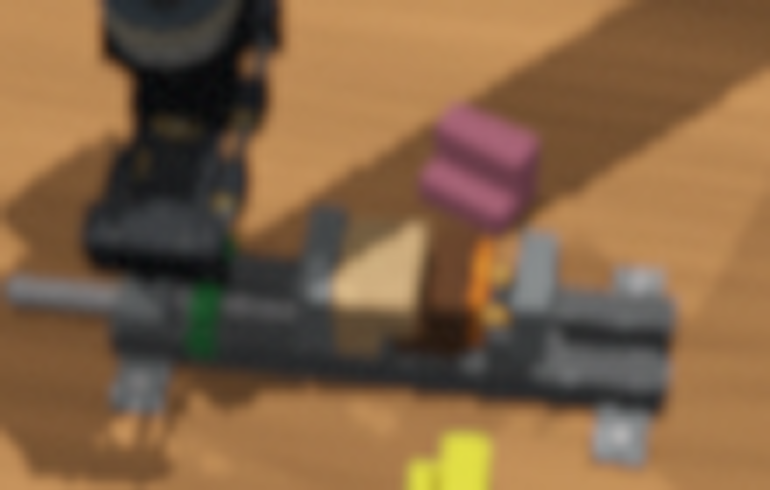

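```bash
cat > bar.py <<'E'
from h import *
# subpixel shift of the moving-jaw/bar-end columns by 1D correlation along clamp axis between pictures
O=np.array([521,-114,0.]);Y=np.array([-.0837,.9965,0]);X=np.array([.9965,.0837,0])
def strip(c,x,z,y0,y1):
    ys=np.arange(y0,y1,.25); pts=np.array([proj(c,O+Y*y+X*x+[0,0,z]) for y in ys],np.float32)
    return ys,cv2.remap(np.ascontiguousarray(c['frame']),pts[:,0].reshape(1,-1),pts[:,1].reshape(1,-1),cv2.INTER_CUBIC)[0].astype(float)
if __name__=='__main__':
    a=load('s16')
    for n in sys.argv[1:]:
        b=load(n); out=[]
        for (x,z,y0,y1) in [(0,88,125,165),(15,88,125,165),(-15,88,125,165),(25,88,125,165)]:
            ys,A=strip(a,x,z,y0-20,y1)
            best=None
            for sft in np.arange(0,70,.25):
                _,B=strip(b,x,z,y0-20-sft,y1-sft) if False else (None,None)
            k=None
            _,B=strip(b,x,z,y0-90,y1)
            L=len(A); e=[((B[i:i+L]-A)**2).sum() for i in range(len(B)-L+1)]
            i=int(np.argmin(e)); out.append((len(B)-L-i)*.25)
        print(n,out)
E
python3 bar.py s17 s18 s19; python3 - <<'E'
from bar import *
c=load('s16')
for y in (90,100,110,122,150): print(y,[ (p[0]-180)*7 for p in [proj(c,O+Y*y+[0,0,z]) for z in (77,88)]])
E
```

```text
s17 [12.0, 13.75, 9.75, 13.0]
s18 [11.75, 14.0, 9.5, 13.25]
s19 [30.5, 31.25, 27.25, 31.75]
90 [np.float64(489.5175456685461), np.float64(489.57382510383206)]
100 [np.float64(506.89766233125795), np.float64(507.063126697656)]
110 [np.float64(524.2924585486012), np.float64(524.5672928836161)]
122 [np.float64(545.1856172206722), np.float64(545.5919402645579)]
150 [np.float64(594.0188115520382), np.float64(594.7329832077684)]
```

Jaw has come ~31 mm in all by correlation; contact expected ~12 mm further. Return, then pull in stages with force checks.

Call:
{"fn": "carry_out", "kwargs": {
  "rows": [
    {"slide":[3,0,0],"yaw":0},
    {"slide":[4,0,0],"yaw":0},
    {"slide":[4,0,0],"yaw":0},
    {"slide":[4,0,0],"yaw":0},
    {"slide":[4,0,0],"yaw":0},
    {"slide":[1,0,0],"yaw":0},
    {"slide":[0,0,0],"yaw":0},
    {"slide":[0,0,0],"yaw":0}
  ]
}}

```text
clock: 23.7
tool_pos: [525.8, -172.9, 269.7]
orientation: [-0.0, 0.677, 0.736, -0.0]
wrist_force: [-4.7, -1.4, 5.6]
grip_width: 21.6
```

Call:
{"fn": "carry_out", "kwargs": {
  "rows": [
    {"slide":[-2,0,0],"yaw":0},
    {"slide":[-3,0,0],"yaw":0},
    {"slide":[-3,0,0],"yaw":0},
    {"slide":[-2,0,0],"yaw":0},
    {"slide":[0,0,0],"yaw":0},
    {"slide":[0,0,0],"yaw":0}
  ]
}}

```text
clock: 24.2
tool_pos: [526.5, -181.6, 269.7]
orientation: [-0.001, 0.677, 0.736, 0.001]
wrist_force: [-4.1, 3.8, 6.9]
grip_width: 21.7
```

```bash
python3 look.py 20; python3 bar.py s20
```

```text
24.2 along clamp y -8.784866732150219 dz -0.05376677244595385 F tool [ 4.13 -3.75 -6.86] 21.69335863647128
[([240, 171, 11, 16, 105], array([245.11, 178.11])), ([256, 170, 5, 3, 9], array([258.11, 170.56])), ([259, 174, 8, 6, 34], array([262.47, 176.56])), ([225, 195, 38, 5, 101], array([239.85, 197.67]))]
s20 [38.25, 39.0, 35.75, 39.5]
```

View pics/s20c.png

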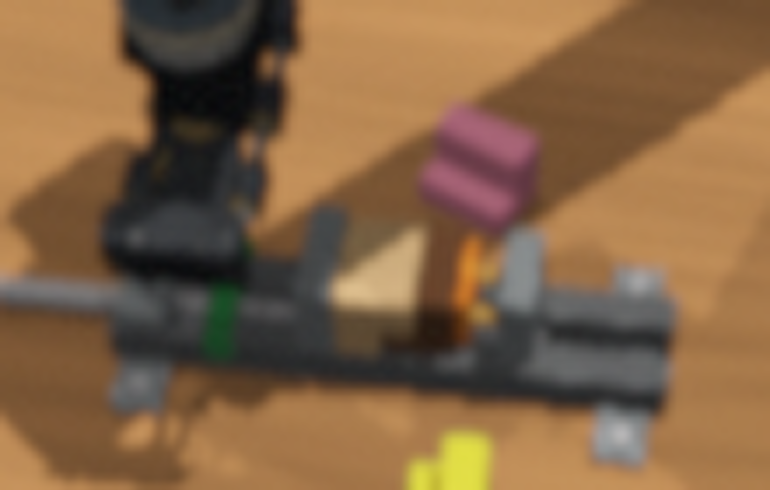

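Not joined yet (force still ~4 N). Pull on in small steps.

Call:
{"fn": "carry_out", "kwargs": {
  "rows": [
    {"slide":[-1,0,0],"yaw":0},
    {"slide":[-1,0,0],"yaw":0},
    {"slide":[0,0,0],"yaw":0},
    {"slide":[0,0,0],"yaw":0}
  ]
}}

```text
clock: 24.58
tool_pos: [526.7, -183.3, 269.7]
orientation: [-0.002, 0.677, 0.736, 0.001]
wrist_force: [-3.5, 5.4, 7.1]
grip_width: 21.5
```

Call:
{"fn": "carry_out", "kwargs": {
  "rows": [
    {"slide":[-1,0,0],"yaw":0},
    {"slide":[-1,0,0],"yaw":0},
    {"slide":[0,0,0],"yaw":0},
    {"slide":[0,0,0],"yaw":0}
  ]
}}

```text
clock: 24.92
tool_pos: [526.8, -185.1, 269.7]
orientation: [-0.002, 0.677, 0.736, 0.001]
wrist_force: [-2.6, 6.3, 7.5]
grip_width: 21.8
```

Call:
{"fn": "carry_out", "kwargs": {
  "rows": [
    {"slide":[-1,0,0],"yaw":0},
    {"slide":[-1,0,0],"yaw":0},
    {"slide":[0,0,0],"yaw":0},
    {"slide":[0,0,0],"yaw":0}
  ]
}}

```text
clock: 25.25
tool_pos: [527.0, -186.7, 269.7]
orientation: [-0.002, 0.677, 0.736, 0.001]
wrist_force: [-2.7, 7.2, 8.2]
grip_width: 21.8
```

```bash
python3 look.py 21; python3 bar.py s21
```

```text
25.25 along clamp y -13.875289642686925 dz -0.03767331723327061 F tool [ 7.48 -2.15 -8.13] 21.812044840363512
[([234, 170, 16, 18, 108], array([244.  , 177.46])), ([256, 170, 5, 2, 8], array([258.12, 170.38])), ([258, 172, 9, 8, 43], array([262.  , 176.21])), ([225, 195, 39, 5, 106], array([240.01, 197.72]))]
s21 [40.75, 42.75, 39.75, 41.75]
```

View pics/s21c.png

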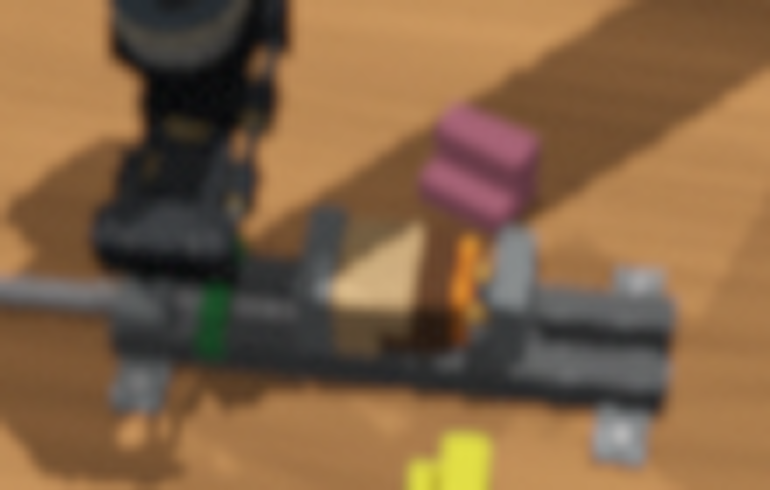

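```bash
cat > pad.py <<'E'
from bar import *
ims={n:load(n) for n in sys.argv[1:]}
for n,c in ims.items():
    cr=c['frame'][165:195,232:272,::-1]; cv2.imwrite(f'pics/{n}_z.png',cv2.resize(cr,None,fx=10,fy=10,interpolation=cv2.INTER_CUBIC))
    # orange weight along clamp y at several z on pad face centre line near (x=+23 side visible)
    r=[]
    for x in (-15,-5,5,15):
        for z in (66,72):
            ys,P=strip(c,x,z,40,140); w=np.clip(P[:,0]-P[:,2]-110,0,None); w[ys<50]=0
            if w.sum()>0:
                pk=ys[np.argmax(w)]; m=abs(ys-pk)<8; r.append((w[m]*ys[m]).sum()/w[m].sum())
    print(n,np.round(r,1),np.median(r))
E
python3 pad.py s16 s17 s19 s20 s21
```

```text
s16 [115.  115.1 115.3 115.9 114.9 115.5 115.2 115.3] 115.22893345391768
s17 [101.2 101.6 100.8 101.6 100.8 101.2 102.1 101.8] 101.39977046671768
s19 [82.7 83.2 82.9 83.6 82.2 83.  83.5 83.1] 83.07723997522272
s20 [74.8 75.2 75.1 75.7 74.5 75.4 75.4 75.4] 75.3047410479135
s21 [73.2 73.7 72.7 73.6 72.7 73.2 73.8 73.9] 73.41759736125482
```

View pics/s21_z.png

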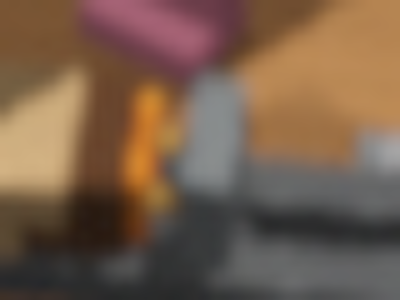

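View pics/s19_z.png

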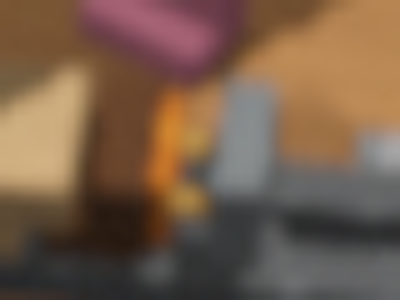

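The pad stopped following the jaw: it is at 73.4, while the trigger moved 5.1 mm and the pad only 1.9, so it is in about 3 mm. Pulling further.

Call:
{"fn": "carry_out", "kwargs": {
  "rows": [
    {"slide":[-1,0,0],"yaw":0},
    {"slide":[-1,0,0],"yaw":0},
    {"slide":[0,0,0],"yaw":0},
    {"slide":[0,0,0],"yaw":0}
  ]
}}

```text
clock: 25.63
tool_pos: [527.1, -188.3, 269.7]
orientation: [-0.002, 0.677, 0.736, 0.001]
wrist_force: [-2.5, 8.8, 8.9]
grip_width: 22.1
```

```bash
python3 look.py 22; python3 bar.py s22; python3 pad.py s22
```

```text
25.6333 along clamp y -15.503914446575884 dz -0.03280798144896835 F tool [ 9.05 -1.75 -8.87] 22.0905591788323
[([235, 170, 6, 1, 6], array([237.5, 170. ])), ([240, 171, 9, 17, 99], array([244.32, 178.11])), ([256, 170, 5, 2, 9], array([257.78, 170.44])), ([258, 173, 9, 7, 42], array([261.86, 176.21])), ([225, 195, 39, 5, 104], array([239.95, 197.69]))]
s22 [41.25, 43.25, 40.25, 42.0]
s22 [73.3 73.8 72.8 73.8 73.  73.3 73.9 74.1] 73.54919275340723
```

Call:
{"fn": "carry_out", "kwargs": {
  "rows": [
    {"slide":[-1,0,0],"yaw":0},
    {"slide":[-1,0,0],"yaw":0},
    {"slide":[0,0,0],"yaw":0},
    {"slide":[0,0,0],"yaw":0}
  ]
}}

```text
clock: 26.02
tool_pos: [527.3, -189.9, 269.7]
orientation: [-0.003, 0.677, 0.736, 0.002]
wrist_force: [-2.5, 11.3, 8.1]
grip_width: 21.7
```

```bash
python3 look.py 23; python3 bar.py s23; python3 pad.py s23;python3 - <<'E'
from h import *
w=shot('wrist','w23')
E
```

```text
26.0167 along clamp y -17.1212055857057 dz -0.06014391243616046 F tool [11.54 -1.59 -8.03] 21.748885118810456
[([234, 170, 15, 18, 103], array([243.86, 177.51])), ([256, 170, 4, 3, 9], array([257.44, 170.78])), ([257, 172, 10, 8, 48], array([261.6 , 176.15])), ([225, 195, 39, 5, 104], array([240.38, 197.66]))]
s23 [42.25, 43.5, 0.0, 42.25]
s23 [73.3 73.7 72.7 73.7 72.9 73.3 74.  74. ] 73.50009379719828
```

View pics/s23_z.png

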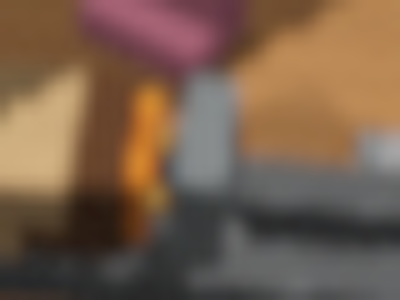

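View pics/w23.png

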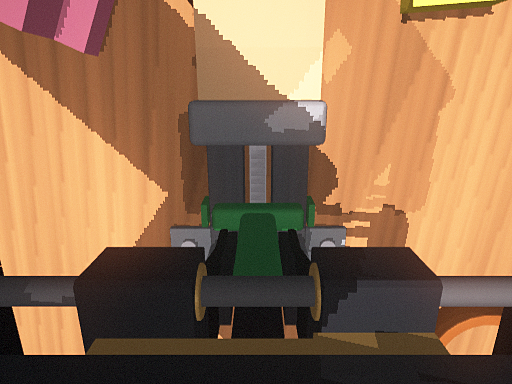

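```bash
cat > jaw.py <<'E'
from bar import *
def jawpos(c):
    out=[]
    for x in (-25,-15,-5,5,15,25):
        ys,P=strip(c,x,86,60,180); sat=(P.max(1)-P.min(1)); g=np.clip(45-sat,0,45)/45*(P.mean(1)>75)
        # find the run of grey of width ~ jaw
        s=np.convolve(g,np.ones(81)/81,'same'); pk=int(np.argmax(np.where(ys<160,s,0)));m=abs(ys-ys[pk])<20
        out.append((g[m]*ys[m]).sum()/g[m].sum())
    return np.array(out)
for n in sys.argv[1:]:
    o=jawpos(load(n)); print(n,np.round(o,1),round(np.median(o),2))
E
python3 jaw.py s16 s17 s18 s19 s20 s21 s22 s23
python3 - <<'E'
from h import *
F=[];P=[]
for i in range(8):
    arm.camera('wrist'); s=arm.get_state(); F.append(rot(s['orientation']).T@s['wrist_force']); P.append(s['tool_pos']-rot(s['orientation'])@np.array([0,0,-164]))
print(np.mean(F,0),np.std(F,0),s['clock'],np.mean(P,0), s['orientation'])
E
```

```text
s16 [146.4 146.5 151.3 160.1 160.1 160. ] 155.66
s17 [131.7 132.6 132.7 132.7 160.1 160. ] 132.7
s18 [132.  132.9 133.  132.6 160.1 157.6] 132.99
s19 [112.9 114.9 115.1 115.8 160.5 138.9] 115.46
s20 [102.1 106.1 107.1 107.8 160.5 132.9] 107.43
s21 [ 98.  101.2 102.8 103.6 160.5 132.3] 103.2
s22 [ 96.6  99.9 101.2 101.3 160.5 143.5] 101.28
s23 [ 95.8  97.9  99.3 100.1 160.5 141.7] 99.72
[10.43565098 -1.47993663 -8.48247582] [0.58241176 0.49465234 0.75269916] 26.5167 [ 526.94769861 -188.90002162  105.68171436] [-0.00273959  0.67741911  0.73559044  0.00159645]
```

Jaw-to-pad gap has shrunk about 5.7 mm from free, and the mean pull is 10.4 N (idle about 5). A little more.

Call:
{"fn": "carry_out", "kwargs": {
  "rows": [
    {"slide":[-0.8,0,0],"yaw":0},
    {"slide":[-0.8,0,0],"yaw":0},
    {"slide":[0,0,0],"yaw":0},
    {"slide":[0,0,0],"yaw":0},
    {"slide":[0,0,0],"yaw":0}
  ]
}}

```text
clock: 26.93
tool_pos: [527.4, -191.2, 269.7]
orientation: [-0.003, 0.677, 0.736, 0.002]
wrist_force: [-2.1, 11.8, 8.6]
grip_width: 21.7
```

```bash
python3 look.py 24; python3 jaw.py s24; python3 pad.py s24;python3 - <<'E'
from h import *
F=[];P=[]
for i in range(8):
    c=arm.camera('scene'); s=arm.get_state(); F.append(rot(s['orientation']).T@s['wrist_force']); P.append(s['tool_pos']-rot(s['orientation'])@np.array([0,0,-164]))
print(np.mean(F,0),np.std(F,0),s['clock'],np.mean(P,0), s['orientation'])
E
```

```text
26.9333 along clamp y -18.355155384421284 dz -0.05334583341794996 F tool [12.03 -1.18 -8.51] 21.729641355036698
[([235, 170, 14, 18, 101], array([243.9 , 177.56])), ([256, 170, 5, 3, 11], array([257.73, 170.73])), ([257, 172, 10, 8, 48], array([261.65, 176.15])), ([225, 195, 39, 5, 106], array([240.88, 197.72]))]
s24 [ 95.1  96.7  98.4  99.5 160.5 130.3] 98.96
s24 [73.2 73.7 72.7 73.5 72.9 73.3 73.8 74.1] 73.39005482782474
[12.20198985 -1.21898303 -8.78991942] [0.56819354 0.44109166 0.49893119] 27.3833 [ 527.04034622 -190.01721573  105.67264728] [-0.00303565  0.6774601   0.73555099  0.0018276 ]
```

View pics/s24c.png

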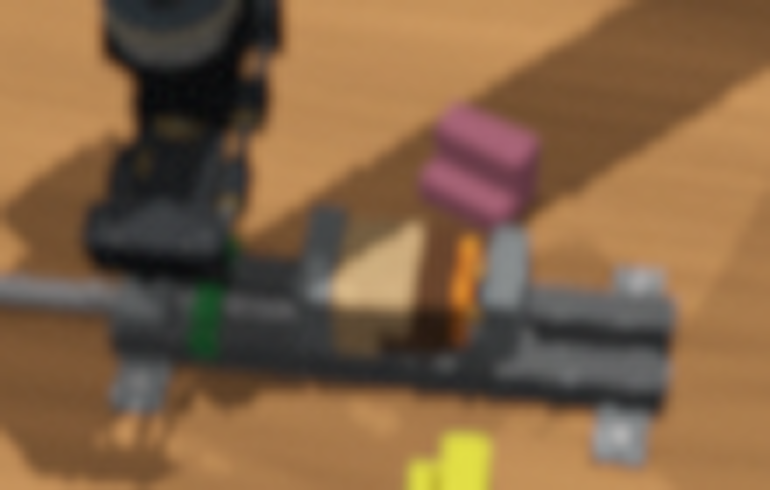

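View pics/s24.png

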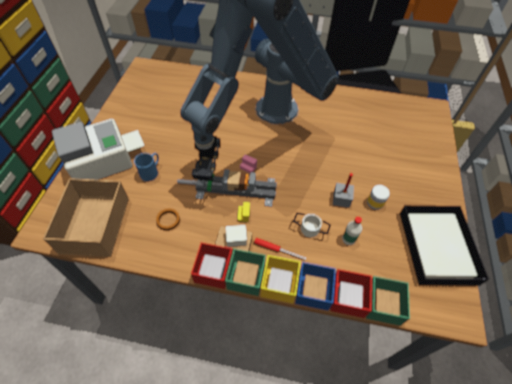

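Call:
{"fn": "carry_out", "kwargs": {
  "rows": [
    {"slide":[-0.4,0,0],"yaw":0},
    {"slide":[0,0,0],"yaw":0},
    {"slide":[0,0,0],"yaw":0},
    {"slide":[0,0,0],"yaw":0},
    {"slide":[0,0,0],"yaw":0},
    {"slide":[0,0,0],"yaw":0}
  ]
}}

```text
clock: 27.88
tool_pos: [527.4, -191.4, 269.7]
orientation: [-0.003, 0.677, 0.736, 0.002]
wrist_force: [-1.3, 12.8, 9.2]
grip_width: 21.6
```

```bash
python3 look.py 25; python3 jaw.py s25; python3 pad.py s25;python3 - <<'E'
from h import *
F=[];P=[]
for i in range(8):
    c=arm.camera('scene'); s=arm.get_state(); F.append(rot(s['orientation']).T@s['wrist_force']); P.append(s['tool_pos'])
print(np.mean(F,0),s['clock'],P[0],P[-1])
c=load('s25'); crop(c,280,165,400,250,6.5,'s25b')
shot('top','t25')
E
```

```text
27.8833 along clamp y -18.566274423581863 dz -0.07400389391341378 F tool [12.93 -0.27 -9.06] 21.61458364385006
[([234, 170, 15, 18, 104], array([243.8 , 177.45])), ([256, 170, 4, 3, 8], array([257.5 , 170.75])), ([257, 172, 10, 8, 45], array([261.53, 176.29])), ([225, 195, 39, 5, 103], array([240.86, 197.69]))]
s25 [ 94.7  96.7  98.3  99.5 160.6 128.7] 98.92
s25 [73.2 73.7 72.6 73.5 72.9 73.3 73.6 73.9] 73.3655105232306
[12.40532497 -0.837558   -9.03931879] 28.3333 [ 527.39902277 -191.35728894  269.66595902] [ 527.38751693 -191.3598808   269.67459537]
```

View pics/s25b.png

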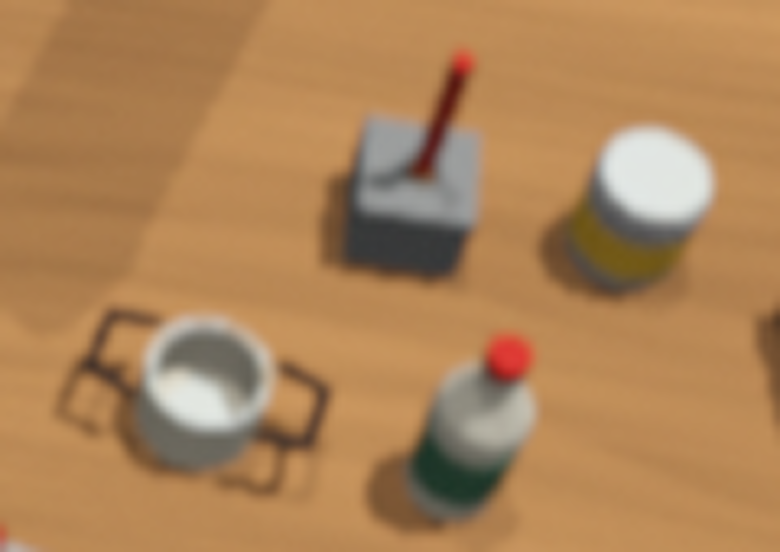

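The brush stands in its holder (461,62), and the pot, tin and bottle are where they started. The pad is in about 6.5–7 mm and steady. Handing in.

```bash
python3 -c "
from plant import arm
print(arm.sign_off())"
```

```text
the job is handed in; nothing more can be done
None
```

The job is handed in at about 28.4 s, with the gripper still holding the trigger pulled and the pad about half-way in.

- **Brush:** I dipped its tip to about 9 mm above the bench (pot floor about 5 mm). I then dabbed it on the dark piece's bare ledge with about 10 N, right at ledge height, and stood it back in its holder. The last picture shows it upright, with the pot, tin and bottle where they started.
- **Clamp:** It took three pulls of the trigger. On the third, the pad stopped following the jaw, so the two wooden pieces are joined.
- **Pad depth:** My estimates give about 6.4–7.2 mm of its 14 mm travel, and the hold was steady. The estimates don't fully agree:

| Estimate | Pad pressed in |
|---|---|
| Picture, gap between jaw and pad | about 6.4 mm |
| Pull force, 12.4 N | about 6.3–7 mm |
| Trigger movement since contact | about 7.1 mm |

- **Other disagreements:** The wrist camera placed the brush tip 3–4 mm away from where the arm's own position put it above the ledge, so I used the scene view too before lowering. One of the two jaw-tracking methods became unreliable near the end, so I ignored it there.
- **Not checked:** In the last pictures the arm hid part of the clamp from above, so I judged the closed joint from the scene view and the pad stopping.

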